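# Hold the white reference plate flush on a reflectance meter's sloped head

## Task

Set up the white reference reading on the reflectance meter: lift the reference plate by its blue rib out of its case and stand its lower edge in the ledge of the sloped measuring head, with the plate still leaning well clear of the face so that it does not scrape over the ring. Then tip it down about that edge until it lies flush on the face, square and against the ledge, with the sprung orange ring pressed fully home. Finish while still gripping the plate and pressing it there gently (the reading is taken while it is held); do not shift the head's slope or disturb the red-capped jar, the tweezers and the brass weight.

Things in the scene. Friction and masses are not known exactly. Their poses are not given: they have to be found in the camera images.
- plate: White reference plate, 84 (x) by 72 (y) by 8 mm, 0.16 kg: white ceramic underside, aluminium back with a blue finger rib in the middle, 46 mm along x, 14 mm thick along y, from 8 to 42 mm above the underside. Origin: centre of the white underside; z out of the back. Starts white side down in the case, underside 4 mm above the bench. Either 72 mm end may go into the ledge.
- edge_near (a point): Middle of one 72 mm end of the plate's white underside (plate x = -42 mm), the end nearer to the robot at the start.
- edge_far (a point): Middle of the other 72 mm end of the white underside (plate x = +42 mm).
- case: Black clamshell case, open flat, fixed to the bench: tray holding the plate, 100 x 88 mm, walls 10 mm high and about 5 mm clear of the plate; beyond it in its +x the open lid, 8 mm high. Origin: under the centre of the tray; x, y along its sides.
- meter: White reflectance meter, fixed: foot 150 x 130 mm, 20 mm high; two cheeks up to 89 mm high at y = +-54 to 63 mm carry the black head on a level axis along y, 72 mm above the bench. Origin: centre of the underside, below that axis. Its -x side, roughly towards the robot, has the low end of the sloped face.
- head (a joint): Slope of the meter's head in rad (0 = face level; growing raises the far end, so the face looks up and back towards the meter's -x side). Held by a stiff friction clamp (4 N m); it must stay as it is.
- seat (a point): Point on the dark metal face where the centre of the plate's underside lies when seated against the ledge; 24 mm above the tilt axis, 4 mm downslope of it. Axes of the head: x up the slope, y across, z out of the face. The face is 98 mm wide and runs 95 mm up from the ledge.
- ledge (a point): Middle of the inner corner between the face and the ledge at its low end, 42 mm downslope of the seat point; same axes. The ledge is a bright bar that stands 8 mm out of the face, with two ears 84 mm apart (plate: 72 mm), 6 mm high, reaching 16 mm up the slope.
- ring (a joint): Sprung orange ring round the window, centred on the seat point, outer radius 18 mm: 0 = 4 mm proud of the face, 0.004 m = home, level with the face. 2 N to start moving it, 7 N when home; it springs back, so it lifts a plate that is not pressed. Press the plate with 8 to 20 N.
- head_top (a point): Middle of the upper end of the measuring face, on the head; it shows whether the head's slope was shifted.
- red_jar: Bystander: sample jar with a red cap, standing by the case on the robot's left, 54 mm across, 80 mm high; origin under its centre.
- tweezers: Bystander: steel tweezers, 140 mm long, lying on the bench.
- weight: Bystander: pale brass weight with a knob, 32 mm across, 42 mm high; origin under its centre.

How it is judged (in metres and radians):
On the way, in this order (a step that is already met when the one before it is completed fails the run):
1. the plate's lower edge stands in the ledge while the plate leans clear of the face (more than 6 degrees off it) (((x of edge_near in the frame of ledge between -0.003 and 0.009 m and y of edge_near in the frame of ledge between -0.009 and 0.009 m and z of edge_near in the frame of ledge between -0.003 and 0.006 m) or (x of edge_far in the frame of ledge between -0.003 and 0.009 m and y of edge_far in the frame of ledge between -0.009 and 0.009 m and z of edge_far in the frame of ledge between -0.003 and 0.006 m)) and angle between the z axis of plate and the z axis of seat, either way round between 0.105 and 0.7 rad and value of joint ring below 0.003 m), for 0.2 s.
2. the plate lies flush on the face with the ring pressed home (angle between the z axis of plate and the z axis of seat, either way round below 0.035 rad and value of joint ring above 0.003 m), for 0.3 s.
At the end, for the whole second after the job is handed in: The plate is still gripped on the head: underside within 2 degrees and 2.5 mm of the face, centre within 3.5 mm of the seat point along the slope and 6.5 mm across, turned under 4 degrees in the plane, ring pressed at least 3 of 4 mm, pressing with 3 to 35 N, at rest (all of step 2 and x of plate in the frame of seat between -0.0035 and 0.0035 m and y of plate in the frame of seat between -0.0065 and 0.0065 m and z of plate in the frame of seat between -0.002 and 0.0025 m and angle between the x axis of plate and the x axis of seat, either way round below 0.07 rad and contact force between the fingers and plate above 1 N and contact force between plate and meter between 3 and 35 N and linear speed of plate below 0.02 m/s); the arm keeps its last pose, push and grip.
It fails at once if the head's slope is shifted (upper end of the face moved over 5 mm) (distance of head_top from where it was at the start of the episode above 0.005 m).
It fails at once if the plate is rammed onto the meter (over 60 N) (contact force between plate and meter above 60 N).
It fails at once if a bystander is disturbed (moved over 20 mm) (distance of any of red_jar, tweezers, weight from where it was at the start of the episode above 0.02 m).
It also fails if it takes over 38 s, if anything falls off the work surface, if the arm or the gripper's body presses on something with over 40 N, if the wrist force passes 120 N, or if a joint passes its speed limit or range.

## Robot

A 6-joint arm with a two-finger parallel gripper is mounted at the origin on a cart in front of the work surface, level with it; the furniture and walls round the work are solid. World frame = base frame: x ahead of the robot, y to its left, z up, the work surface at z = 0. Lengths are in m, angles in degrees, forces in N, time in s.
With the tool pointing down it reaches from about 0.4 to 0.925 m from the base axis. Payload 12.5 kg.
Tool frame: the origin (TCP) lies at the very end of the fingers, on their centre line; the grasp point (between the pads) lies 19 mm behind it (manip.grip_depth is the distance from the TCP to the grasp point, in m); x points along the fingers, y is the direction in which the jaws open and shut, and the axes are right-handed (so a half turn about x gives the same grasp; the last joint's range is limited). The gripper opens to 95 mm and grips with 3 to 60 N. Pads are 20 mm wide; open, the fingers measure 119 mm over their backs; the gripper's body (75 mm by 180 mm) begins 59 mm behind the grasp point.
Start: joints at [60.241, 28.126, 89.318, -0, 62.55, -6.05], TCP at [0.251, 0.572, 0.215] pointing down, gripper open.
Joint ranges: [-177.58, 177.58], [-47.91, 125.51], [2.72, 160], [-65.01, 245.01], [3.68, 167.84], [-153.87, 153.87]. Speed limits (degrees/s): [127.2, 127.2, 159.86, 180, 180, 180].

## Interface

Orientations are given as [roll, pitch, yaw] about the fixed x, y, z axes, in that order (R = Rz(yaw) Ry(pitch) Rx(roll)).
In Python, from cell import manip, eyes gives the robot as it stands. The module is installed in compiled form; this text tells all that it offers.
- The arm moves only by the tool drive_tool, never from a script. Its argument "increments" is one flat list of numbers, 7 for each row, row after row: the shift along the world's x, y, z in mm, then the turn, a rotation vector about the world's x, y, z in rad, then the finger opening in mm, from 0 to 95.1. In form: [tx, ty, tz, rx, ry, rz, gripper, tx, ty, tz, rx, ry, rz, gripper, ...]. A call has 1 to 5 rows; each row shifts and turns the pose as measured when the row begins; what a row does not reach is not made up. A row lasts 1/8 s, in which the tool goes at most 62.5 mm and 10.7 degrees, less where a joint would pass 70% of its speed; a pose out of reach is approached as far as the arm can. A call is refused whole if a number of a shift passes 62.5 or a number of a turn 0.188, either way. A call with a gripper value outside its range is refused whole. The fingers move at their own pace and stop on an object; "newtons" is the grip in N (left out, the last holds). Time passes only in rows, so rows that do not move let the fingers close. It gives the time, the measured TCP pose, the force and the opening at its end, in the units of the state.
- manip.sense(): the state, without advancing time (a new reading comes with each control period).
- eyes.camera(name): name is "side" or "top" or "wrist"; returns the picture (480x640x3 uint8, red, green, blue); there is no depth.
- eyes.camera_model(name): a dict with "camera_matrix" (3x3 intrinsics, pixels), "pose" (4x4, takes a point from camera to world coordinates). Camera axes: x right, y down, z forward; pixel columns grow to the right and rows downward; lengths in m; the calibration is good to about 2 mm. A picture is of the moment at which its call begins: read the wrist's pose just before it. camera_model takes no time and is no camera call; for the wrist camera it gives the pose at the moment of the call.
- manip.finish_job(): hands the job in, once; it reports no verdict.
Trained networks look in the newest picture that a camera, given by its name, has taken for a name from the list of things; names that differ only in an ending like _2 or _b are one class to them, and where a whole thing is asked for, a point or a joint stands for the part that bears it (a point fixed in the world has none). Each returns a list of dicts, best first, with "p" (0 to 1); they miss things now and then, are a little off and sometimes report something else, mostly with a low value. They report only what shows in the picture. A call takes as long as a camera call.
- eyes.search_frame(camera, target): "box" ([left, top, right, bottom] in pixels, round what is visible of it).
- eyes.cut_out(camera, target): "mask" (480x640 bool, what is visible of it) and "box" ([left, top, right, bottom] in pixels, round what is visible of it).
- eyes.tip_of(camera, target): "position" ([column, row] in pixels: a listed point, or the origin of a listed thing).
The state is a dict: "time_s": time; "qpos": joint angles; "joint_velocities": joint speeds; "effort": joint torques, N m; "position": TCP position; "orientation": TCP orientation; "contact_force": force on the tool from outside, world axes, zero at the start; "torque": the same for the moment, N m; "gripper_width": finger opening in m.
Only numpy, scipy, OpenCV 4.12 (cv2) and the standard library are available. Lean on these libraries where they do the work, as an engineer would, in place of code of your own. Each camera call takes 0.05 s, during which the arm holds its last target.

## Working session

There is one attempt and no reset: what is moved stays moved. The work goes in short steps, Python scripts to look and compute and a tool call to move; the robot and the scene stay as the last step left them, time stands still between calls to the robot, and variables do not carry over. Pictures are saved under pics/ and viewed, and the job is handed in when it is done.

Besides the shell and the picture viewer there is one more tool, called after "Call:" as a command line: name --argument value ..., lists and objects as JSON in quotes. drive_tool: Moves the arm, as the interface text tells. Its arguments: {"type":"object","properties":{"increments":{"type":"array"},"newtons":{"type":"number"}},"required":["increments"]}

```bash
mkdir -p pics; ls; python3 - <<'E'
from cell import manip, eyes
import cv2, numpy as np
s=manip.sense(); print(s); print(manip.grip_depth)
for n in ("side","top"):
    im=eyes.camera(n); cv2.imwrite(f"pics/{n}0.png",im[:,:,::-1])
    m=eyes.camera_model(n); print(n,np.round(m["camera_matrix"],1).tolist(),np.round(m["pose"],4).tolist())
    np.save(f"pics/{n}0.npy",im)
    for t in ("plate","edge_near","edge_far","case","meter","seat","ledge","head_top","red_jar","tweezers","weight"):
        if n=="top" or t in("seat","ledge","head_top","edge_near","edge_far","plate"):
            r=eyes.tip_of(n,t); print(t,[(np.round(x["position"],1).tolist(),round(x["p"],2)) for x in r[:2]])
print(manip.sense()["time_s"])
E
```

```text
pics
{'time_s': 0.0, 'qpos': array([ 6.02392613e+01,  2.81654029e+01,  8.93507013e+01,  1.70035652e-03,
        6.25495659e+01, -6.05056708e+00]), 'joint_velocities': array([-0.0327342 ,  0.04246741, -0.07609954, -0.10215759,  0.10701295,
        0.09478909]), 'effort': array([ 3.88699715e-03, -6.12649941e+01, -2.58195966e+01,  6.94179372e-02,
        4.81073989e-02, -7.32681951e-05]), 'position': array([0.25116857, 0.57203856, 0.21404468]), 'orientation': array([ -97.36604723,   89.93431262, -121.07700359]), 'contact_force': array([0.46118206, 0.91430002, 0.34153925]), 'torque': array([ 0.01321404,  0.04557477, -0.02819184]), 'gripper_width': 0.09530771589254694}
0.0188
side [[439.3, 0.0, 321.6], [0.0, 439.3, 235.2], [0.0, 0.0, 1.0]] [[0.2159, -0.7597, 0.6134, 0.0133], [-0.9764, -0.1666, 0.1373, 0.0074], [-0.0021, -0.6286, -0.7778, 0.777], [0.0, 0.0, 0.0, 1.0]]
plate [([248.0, 303.2], 0.72), ([376.0, 261.0], 0.65)]
edge_near [([235.6, 321.2], 0.79)]
edge_far [([258.0, 285.7], 0.97), ([369.3, 279.3], 0.61)]
seat [([377.4, 260.2], 0.89)]
ledge [([368.3, 281.0], 0.82)]
head_top [([388.0, 238.0], 0.94)]
top [[553.1, 0.0, 319.9], [0.0, 553.1, 242.6], [0.0, 0.0, 1.0]] [[0.0015, -0.9887, 0.1502, 0.3457], [-0.9998, -0.0047, -0.021, 0.1372], [0.0215, -0.1501, -0.9884, 1.4419], [0.0, 0.0, 0.0, 1.0]]
plate [([269.4, 300.8], 0.58)]
edge_near [([261.8, 314.4], 0.95)]
edge_far [([268.0, 284.7], 0.97)]
case [([391.5, 195.6], 0.67), ([268.1, 295.1], 0.62)]
meter [([360.5, 262.8], 0.65)]
seat [([359.8, 262.6], 0.6)]
ledge [([353.8, 273.4], 0.92), ([262.0, 316.4], 0.48)]
head_top [([362.1, 236.6], 0.61)]
red_jar [([182.6, 268.2], 0.98)]
tweezers [([449.6, 293.1], 0.58)]
weight [([394.6, 193.6], 0.61)]
0.95
```

View pics/side0.png

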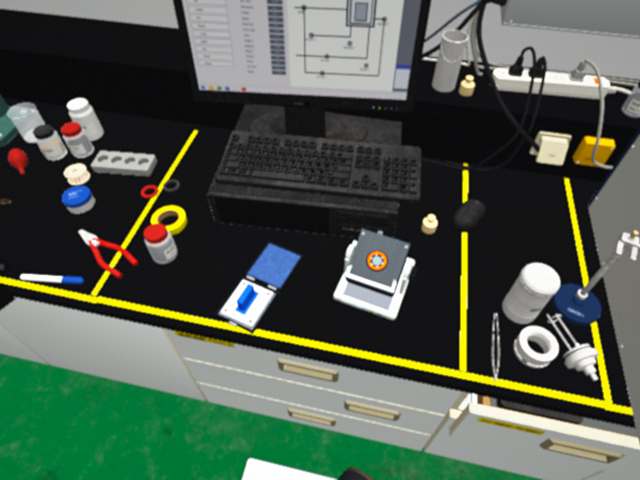

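View pics/top0.png

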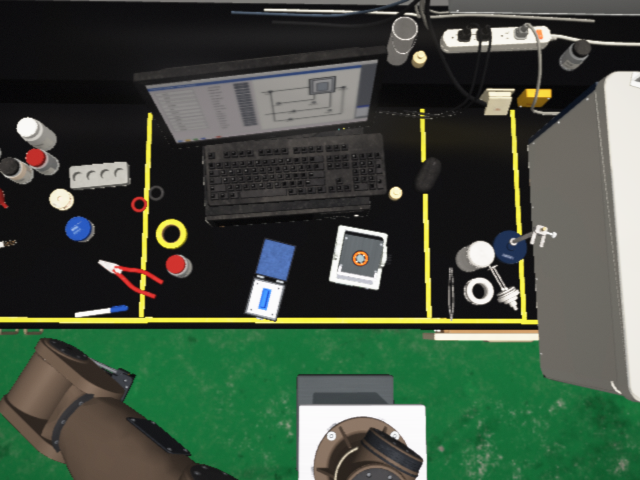

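The side view has the plate with its blue rib at about (248,302) and the meter's orange ring at (377,261). In the top view they are at (265,298) and (360,258). The jar is at (180,266), the weight at (395,193) and the tweezers at (450,290). Next I'll triangulate these positions.

```bash
cat > h.py <<'E'
import numpy as np, cv2
from scipy.spatial.transform import Rotation as R
def ray(m,px):
    K=np.array(m["camera_matrix"]);P=np.array(m["pose"])
    d=np.linalg.solve(K,[px[0],px[1],1.0]); return P[:3,3],P[:3,:3]@d
def onz(m,px,z):
    o,d=ray(m,px); return o+d*(z-o[2])/d[2]
def tri(obs):
    A=np.zeros((3,3));b=np.zeros(3)
    for m,px in obs:
        o,d=ray(m,px);d=d/np.linalg.norm(d);Q=np.eye(3)-np.outer(d,d);A+=Q;b+=Q@o
    return np.linalg.solve(A,b)
def proj(m,X):
    K=np.array(m["camera_matrix"]);P=np.array(m["pose"])
    c=(np.atleast_2d(X)-P[:3,3])@P[:3,:3];u=c@K.T;return u[:,:2]/u[:,2:]
E
python3 - <<'E'
from cell import manip, eyes
from h import *
S=eyes.camera_model("side");T=eyes.camera_model("top")
for n,a,b in (("near",(235.6,321.2),(261.8,314.4)),("far",(258,285.7),(268,284.7)),("seat",(377.4,260.2),(359.8,262.6)),("ledge",(368.3,281),(353.8,273.4)),("top",(388,238),(362.1,236.6))):
    print(n,np.round(tri([(S,a),(T,b)]),4))
print("jar",onz(T,(182.6,268.2),0),"weight",onz(T,(394.6,193.6),0),"tw",onz(T,(449.6,293.1),0))
a=np.load("pics/side0.npy")[220:340,200:440];b=np.load("pics/top0.npy")[215:335,230:400]
cv2.imwrite("pics/zs.png",cv2.resize(a,None,fx=3.3,fy=3.3,interpolation=2)[:,:,::-1])
cv2.imwrite("pics/zt.png",cv2.resize(b,None,fx=4.5,fy=4.5,interpolation=2)[:,:,::-1])
import cv2
s=manip.sense();M=np.array(eyes.camera_model("wrist")["pose"]);print(np.round(eyes.camera_model("wrist")["camera_matrix"],1).tolist())
o=s["orientation"];Rt=R.from_euler("xyz",o,degrees=True).as_matrix()
print(Rt.round(3)); print((Rt.T@M[:3,:3]).round(3),(Rt.T@(M[:3,3]-s["position"])).round(4))
E
```

```text
near [0.3752 0.2578 0.0081]
far [0.452  0.2387 0.0229]
seat [0.4989 0.0114 0.1154]
ledge [0.4767 0.0223 0.075 ]
top [0.565  0.0013 0.1031]
jar [0.49554703 0.46418349 0.        ] weight [ 0.69854856 -0.09366081  0.        ] tw [ 0.4327473  -0.23289701  0.        ]
[[389.7, 0.0, 310.5], [0.0, 389.7, 239.8], [0.0, 0.0, 1.0]]
[[ 0.     0.402  0.916]
 [ 0.     0.916 -0.402]
 [-1.     0.     0.   ]]
[[-0.002 -0.24   0.971]
 [ 1.     0.     0.002]
 [-0.     0.971  0.24 ]] [-0.1696  0.0012 -0.067 ]
```

View pics/zs.png

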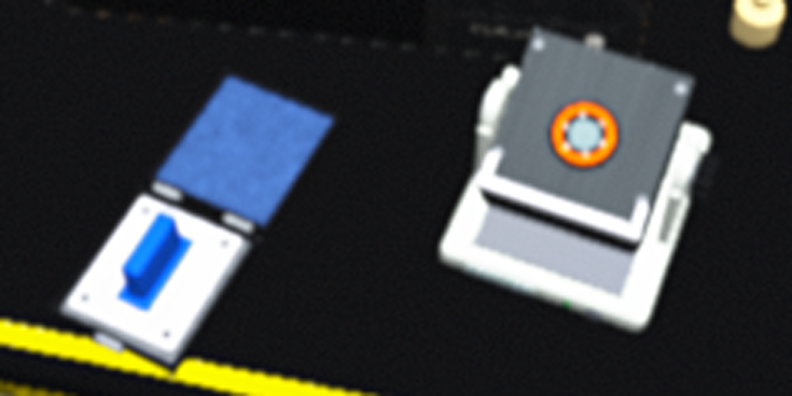

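View pics/zt.png

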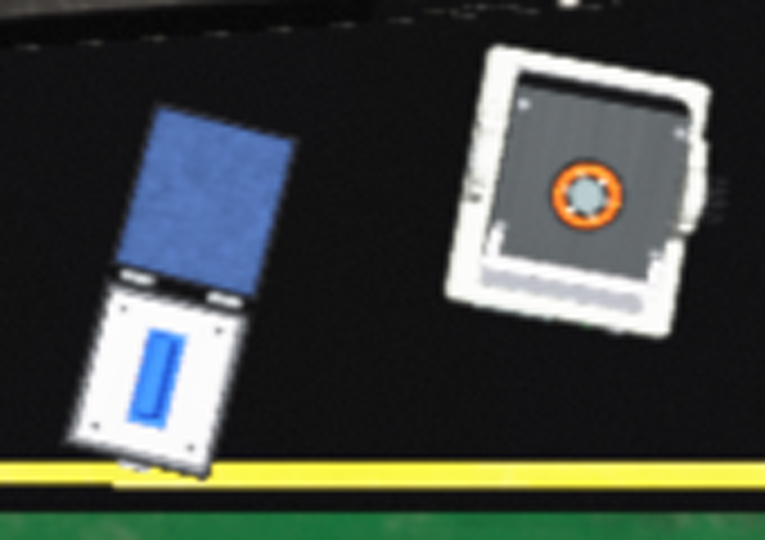

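Call:
drive_tool --increments '[27,-60,0,0,0,0.04,60,27,-60,0,0,0,0.04,60,27,-60,0,0,0,0.04,60,27,-60,0,0,0,0.04,60,22,-50,0,0,0,0.03,50]'

```text
time_s: 1.58
position: [0.3764, 0.2905, 0.2144]
orientation: [55.3, 89.9, 43.1]
contact_force: [0.6, 0.5, 0.2]
gripper_width: 0.0549
```

```bash
python3 - <<'E'
from cell import manip, eyes
from h import *
s=manip.sense(); print(s["time_s"],s["position"],s["orientation"],s["joint_velocities"].round(1))
M=eyes.camera_model("wrist"); im=eyes.camera("wrist"); np.save("pics/w1.npy",im); cv2.imwrite("pics/w1.png",im[:,:,::-1])
np.savez("pics/w1m.npz",**M)
for t in ("plate","edge_near","edge_far","case"):
    r=eyes.tip_of("wrist",t); print(t,[(np.round(x["position"],1).tolist(),round(x["p"],2),onz(M,x["position"],0.004 if t!="case" else 0).round(4)) for x in r[:2]])
E
```

```text
1.575 [0.37642107 0.29046573 0.21437804] [55.27484914 89.86962435 43.14812462] [-53.2 -10.8  16.3  -0.   -6.1 -67. ]
plate []
edge_near [([282.4, 217.2], 0.69, array([0.3755, 0.2644, 0.004 ]))]
edge_far [([277.1, 300.0], 0.91, array([0.46  , 0.2391, 0.004 ])), ([281.0, 260.8], 0.18, array([0.4192, 0.2528, 0.004 ]))]
case []
```

View pics/w1.png

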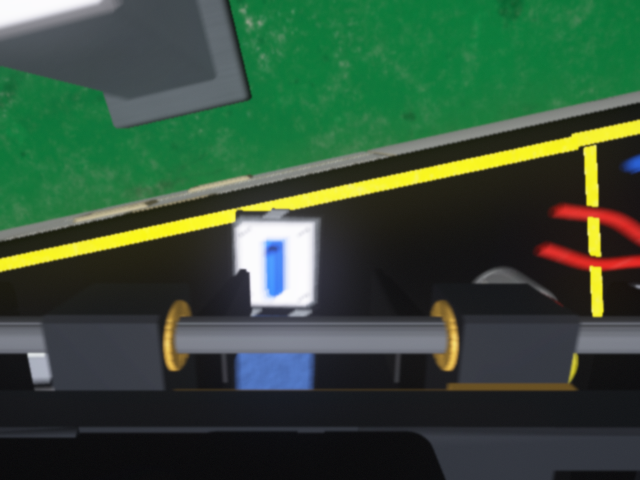

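The wrist view has the plate at about (276,262), with the rib upright in the picture, but the arm was still moving when it was taken. I'll take another one standing still and fit the plate model to the corners and rib.

```bash
python3 - <<'E'
from cell import manip, eyes
from h import *
s=manip.sense(); print(s["time_s"],s["position"],s["orientation"],s["joint_velocities"].round(1))
M=eyes.camera_model("wrist"); im=eyes.camera("wrist"); np.save("pics/w2.npy",im)
np.savez("pics/w2m.npz",**M)
for t in ("edge_near","edge_far"):
    r=eyes.tip_of("wrist",t); print(t,[(np.round(x["position"],1).tolist(),round(x["p"],2),onz(M,x["position"],0.004).round(4)) for x in r[:2]])
S=eyes.camera_model("side");T=eyes.camera_model("top")
def white(im,roi,thr):
    x0,y0,x1,y1=roi;g=im[y0:y1,x0:x1].astype(int)
    b=((g[:,:,0]>60)&(g[:,:,2]-g[:,:,1]>25)&(g[:,:,0]<0)).astype(np.uint8)
    w=(g.min(2)>thr).astype(np.uint8)
    blue=((g[:,:,2]-g[:,:,0])>90).astype(np.uint8)
    return w,blue
for n,m,im2,roi in (("w",M,im,(225,205,330,308)),("t",T,np.load("pics/top0.npy"),(243,279,288,322)),("s",S,np.load("pics/side0.npy"),(215,275,278,333))):
    x0,y0,x1,y1=roi
    w,bl=white(im2,roi,120)
    mm=cv2.morphologyEx(w|bl,cv2.MORPH_OPEN,np.ones((3,3)))
    c=max(cv2.findContours(mm,0,2)[0],key=cv2.contourArea)
    P=[onz(m,p+np.array([x0,y0]),0.012)[:2] for p in c[:,0].astype(float)]
    r=cv2.minAreaRect((np.array(P,np.float32)*1000)); print(n,"plate back rect",r)
    c=max(cv2.findContours(bl,0,2)[0],key=cv2.contourArea)
    P=[onz(m,p+np.array([x0,y0]),0.046)[:2] for p in c[:,0].astype(float)]
    r=cv2.minAreaRect((np.array(P,np.float32)*1000)); print(n,"rib rect(z46)",r)
    cv2.imwrite(f"pics/z_{n}.png",cv2.resize(im2[y0:y1,x0:x1],None,fx=5,fy=5,interpolation=2)[:,:,::-1])
E
```

```text
1.825 [0.37591701 0.29261451 0.21428155] [63.87614522 89.87911303 51.6242519 ] [ 1.7  0.3 -0.2  0.   0.  -0.1]
edge_near [([282.1, 218.0], 0.92, array([0.3756, 0.2662, 0.004 ]))]
edge_far [([276.7, 298.1], 0.63, array([0.4571, 0.2412, 0.004 ])), ([495.0, 289.6], 0.24, array([0.4962, 0.465 , 0.004 ]))]
w plate back rect ((415.844482421875, 252.65972900390625), (78.71691131591797, 90.3555908203125), 76.29405975341797)
w rib rect(z46) ((410.9988708496094, 255.52838134765625), (20.294218063354492, 55.247459411621094), 77.82630920410156)
t plate back rect ((416.41619873046875, 248.9294891357422), (79.78968048095703, 91.03144073486328), 76.1539077758789)
t rib rect(z46) ((414.72283935546875, 246.44647216796875), (20.748632431030273, 52.73044204711914), 77.82249450683594)
s plate back rect ((412.48931884765625, 251.56619262695312), (79.41059875488281, 99.71361541748047), 76.11531066894531)
s rib rect(z46) ((406.106689453125, 244.00759887695312), (28.59722900390625, 59.71735382080078), 77.77737426757812)
```

View pics/z_w.png

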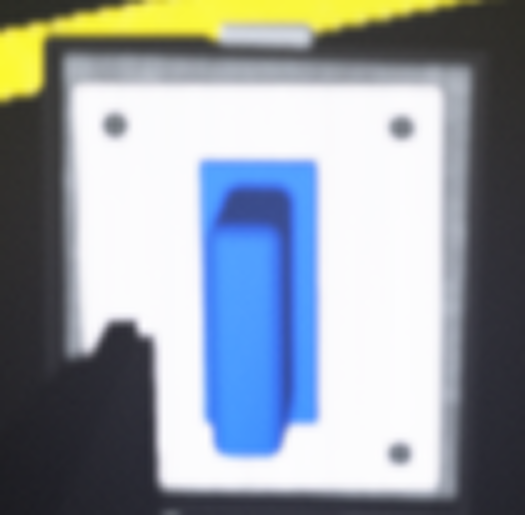

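```bash
python3 - <<'E'
from h import *
M=dict(np.load("pics/w2m.npz"))
f=lambda x,y,z:onz(M,(x/5+225-.4,y/5+205-.4),z)
TL,TR,BR=f(72,85,.012),f(443,85,.012),f(440,490,.012)
print(TL,TR,BR,np.linalg.norm(TL-TR),np.linalg.norm(TR-BR),"centre",(TL+BR)/2)
d=BR-TR;print("yaw",np.degrees(np.arctan2(d[1],d[0])));d=TL-TR;print("yaw",np.degrees(np.arctan2(d[1],d[0]))+90)
a=f(248,225,.046);b=f(247,455,.046);print("rib",a,b,(a+b)/2,np.linalg.norm(a-b),np.degrees(np.arctan2(*(b-a)[[1,0]])))
E
```

```text
[0.36881304 0.22531967 0.012     ] [0.38412797 0.29574931 0.012     ] [0.46662895 0.2773867  0.012     ] 0.07207552711083444 0.08451979408485308 centre [0.41772099 0.25135319 0.012     ]
yaw -12.548038469391162
yaw -12.267987995930199
rib [0.39502836 0.25719802 0.046     ] [0.43794762 0.24669172 0.046     ] [0.41648799 0.25194487 0.046     ] 0.044186485318569245 -13.755073168041141
```

Call:
drive_tool --increments '[41,-41,-40,0,0,-0.004,45,0,0,-50,0,0,0,45,0,0,-40,0,0,0,45,0,0,-30,0,0,0,45,0,0,0,0,0,0,45]'

```text
time_s: 2.6
position: [0.412, 0.2609, 0.0542]
orientation: [48.6, 89.7, 36.8]
contact_force: [0.4, 0.1, 0.5]
gripper_width: 0.0453
```

```bash
python3 - <<'E'
from cell import manip, eyes
from h import *
s=manip.sense(); print(s["time_s"],s["position"],s["orientation"],s["contact_force"])
im=eyes.camera("wrist"); cv2.imwrite("pics/w3.png",im[:,:,::-1])
im=eyes.camera("side"); cv2.imwrite("pics/s3.png",cv2.resize(im[220:340,200:440],None,fx=3.3,fy=3.3,interpolation=2)[:,:,::-1])
E
```

```text
2.6 [0.41196908 0.26092946 0.05422041] [48.62087697 89.70641802 36.81751145] [0.3677145  0.14481554 0.51207393]
```

View pics/w3.png

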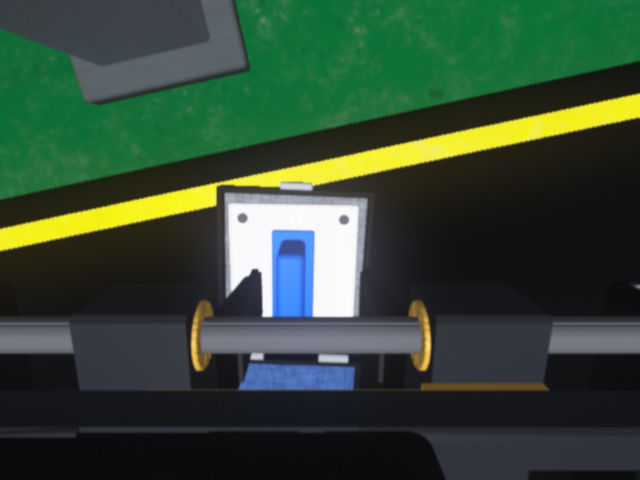

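View pics/s3.png

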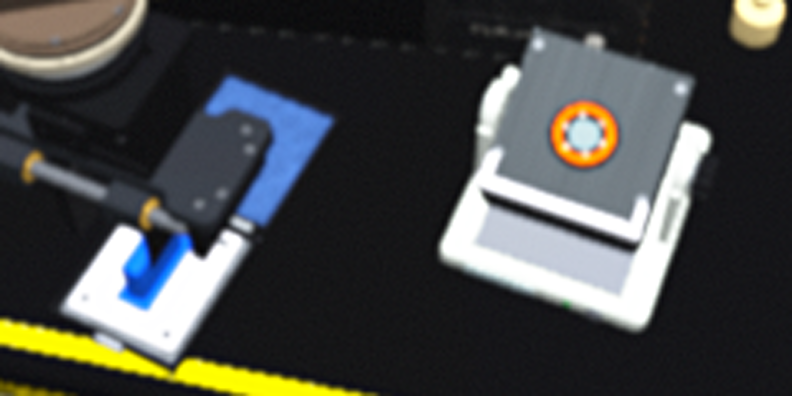

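The wrist view has the rib at (293,275) between the fingers at (255,295) and (368,295), so it sits slightly to one side. I'll centre on it first, then descend.

Call:
drive_tool --increments '[5,-10,0,0,0,-0.012,45,0,0,-18,0,0,0,45,0,0,-14,0,0,0,45,0,0,0,0,0,0,45]'

```text
time_s: 3.2
position: [0.4208, 0.2512, 0.0277]
orientation: [39.5, 89.0, 26.9]
contact_force: [0.4, 0.4, -0.3]
gripper_width: 0.0452
```

```bash
cat >> h.py <<'E'
def target_rot(yaw_deg,slope_deg):
    """plate/tool orientation: plate x up-slope at yaw, tilted by slope (far end raised). tool x=-plate z, tool z=plate x"""
    y,s=np.radians([yaw_deg,slope_deg])
    h=np.array([np.cos(y),np.sin(y),0]); px=h*np.cos(s)+np.array([0,0,np.sin(s)]); pz=-h*np.sin(s)+np.array([0,0,np.cos(s)])
    tx=-pz;tz=px;ty=np.cross(tz,tx); return np.c_[tx,ty,tz]
def cur(s): return R.from_euler("xyz",s["orientation"],degrees=True).as_matrix()
def delta(s,Rt): return R.from_matrix(Rt@cur(s).T).as_rotvec()
E
python3 - <<'E'
from cell import manip
from h import *
s=manip.sense();print(s["position"],cur(s).round(4),delta(s,target_rot(-12.5,0)).round(4))
E
```

```text
[0.42078868 0.25122336 0.02767702] [[ 0.015   0.217   0.976 ]
 [ 0.0076  0.9761 -0.2172]
 [-0.9999  0.0107  0.013 ]] [-0.0076  0.015   0.0007]
```

Call:
drive_tool --increments '[-4,0,-8,-0.008,0.015,0,45,0,0,-4,0,0,0,45,0,0,0,0,0,0,45]'

```text
time_s: 3.58
position: [0.417, 0.2513, 0.0158]
orientation: [-65.8, 90.0, -78.4]
contact_force: [0.8, -0.1, 0.7]
gripper_width: 0.0445
```

```bash
python3 - <<'E'
from cell import manip
from h import *
s=manip.sense();print(s["position"],s["joint_velocities"].round(2),s["contact_force"],cur(s).round(4).tolist(),delta(s,target_rot(-12.5,0)).round(4))
E
```

```text
[0.41701924 0.25134104 0.01583597] [ 0.14 -0.1  -0.16 -0.04  0.26  0.07] [ 0.78488937 -0.0689027   0.71024373] [[0.0001, 0.2171, 0.9761], [-0.0005, 0.9761, -0.2171], [-1.0, -0.0004, 0.0002]] [0.0005 0.0001 0.0007]
```

Call:
drive_tool --increments '[0,0,0,0,0,0,10,0,0,0,0,0,0,5,0,0,0,0,0,0,5,0,0,0,0,0,0,5]' --newtons 45

```text
time_s: 4.08
position: [0.4171, 0.2514, 0.0162]
orientation: [-20.8, 90.0, -33.3]
contact_force: [0.1, -0.8, -0.9]
gripper_width: 0.0138
```

Gripped: the opening stopped at 13.8 mm on the 14 mm rib. Before lifting, I'll fit the meter pose from the first images.

```bash
python3 - <<'E'
from h import *
a=np.load("pics/side0.npy")[222:322,328:420];b=np.load("pics/top0.npy")[218:298,322:394]
cv2.imwrite("pics/ms.png",cv2.resize(a,None,fx=6,fy=6,interpolation=cv2.INTER_CUBIC)[:,:,::-1])
cv2.imwrite("pics/mt.png",cv2.resize(b,None,fx=7,fy=7,interpolation=cv2.INTER_CUBIC)[:,:,::-1])
for n,im,r in(("s",np.load("pics/side0.npy"),(328,222,420,322)),("t",np.load("pics/top0.npy"),(322,218,394,298))):
    g=im[r[1]:r[3],r[0]:r[2]].astype(int);o=((g[:,:,0]-g[:,:,2])>90)
    c=max(cv2.findContours(o.astype(np.uint8),0,2)[0],key=cv2.contourArea);e=cv2.fitEllipse(c);print(n,e[0][0]+r[0],e[0][1]+r[1],e[1])
E
```

```text
s 376.6790771484375 260.23613357543945 (19.048006057739258, 19.788789749145508)
t 359.8757781982422 257.9725570678711 (14.02008056640625, 14.99246883392334)
```

View pics/ms.png

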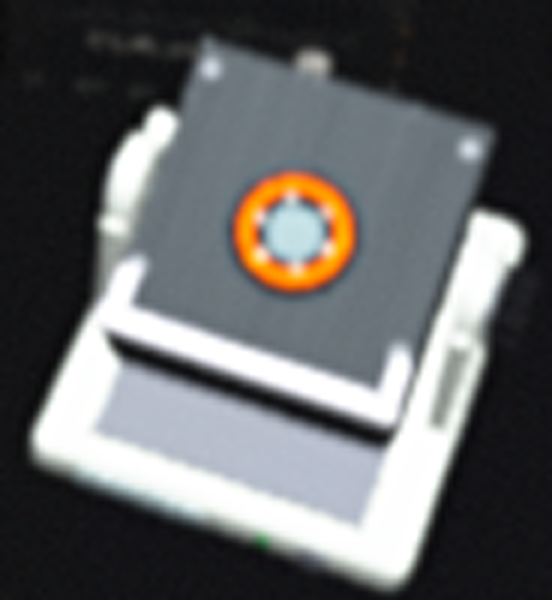

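View pics/mt.png

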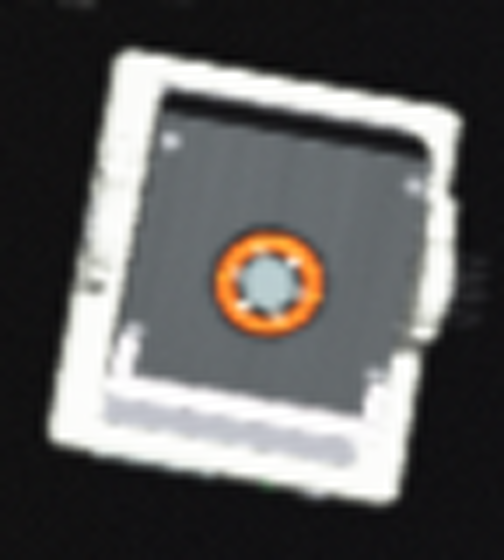

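```bash
cat > fit.py <<'E'
from cell import eyes
from h import *
from scipy.optimize import least_squares
S=eyes.camera_model("side");T=eyes.camera_model("top")
sp=lambda x,y:(x/6+328-.42,y/6+222-.42); tp=lambda x,y:(x/7+322-.43,y/7+218-.43)
# kind h: head coords, m: meter coords
obs=[("h",(.049,.049,.024),S,sp(204,38)),("h",(.049,-.049,.024),S,sp(496,132)),
("h",(-.004,0,.028),S,(376.68,260.24)),("h",(-.004,0,.028),T,(359.88,257.97)),
("h",(.049,.049,.024),T,tp(162,106)),("h",(.049,-.049,.024),T,tp(430,156)),
("m",(.075,.065,.02),T,tp(113,46)),("m",(.075,-.065,.02),T,tp(464,108)),("m",(-.075,-.065,.02),T,tp(398,505)),("m",(-.075,.065,.02),T,tp(47,440)),
("m",(-.075,.065,.02),S,sp(32,445)),("m",(-.075,-.065,.02),S,sp(400,578)),
]
def W(p,k,X):
    x,y,yaw,s=p;X=np.array(X,float)
    if k=="h":
        c,sn=np.cos(s),np.sin(s);X=np.array([X[0]*c-X[2]*sn,X[1],X[0]*sn+X[2]*c+.072])
    c,sn=np.cos(yaw),np.sin(yaw);return np.array([x+c*X[0]-sn*X[1],y+sn*X[0]+c*X[1],X[2]])
def res(p): return np.concatenate([(proj(m,W(p,k,X))[0]-px) for k,X,m,px in obs])
if __name__=="__main__":
    r=least_squares(res,[.5,.01,-.2,.35],loss="soft_l1");p=r.x
    print(p,np.degrees(p[2:]));print(res(p).reshape(-1,2).round(1).tolist())
    np.save("meter.npy",p)
    for n,X in(("seat",(-.004,0,.024)),("ledge",(-.046,0,.024)),("top",(.049,0,.024))):print(n,W(p,"h",X).round(4))
    for n,m,r in(("side",S,(328,222,420,322)),("top",T,(322,218,394,298))):
        im=np.load(f"pics/{n}0.npy")[r[1]:r[3],r[0]:r[2]];f=6;im=cv2.resize(im,None,fx=f,fy=f,interpolation=2)
        def pl(k,pts):
            q=np.array([proj(m,W(p,k,X))[0] for X in pts]);q=((q-np.array(r[:2])+.5)*f).round().astype(np.int32)
            cv2.polylines(im,[q],True,(255,0,255),1)
        pl("h",[(-.046,.049,.024),(.049,.049,.024),(.049,-.049,.024),(-.046,-.049,.024)])
        pl("h",[(-.046,.049,.032),(-.046,-.049,.032)])
        pl("h",[(-.004+.018*np.cos(t),.018*np.sin(t),.028) for t in np.linspace(0,6.28,30)])
        pl("m",[(.075,.065,.02),(.075,-.065,.02),(-.075,-.065,.02),(-.075,.065,.02)])
        for sg in(1,-1): pl("h",[(-.030,.042*sg,.030),(-.046,.042*sg,.030)])
        cv2.imwrite(f"pics/fit_{n}.png",im[:,:,::-1])
E
python3 fit.py
```

```text
[ 0.52589695  0.00890737 -0.17782367  0.34552804] [-10.18854567  19.79729858]
[[0.6, 0.7], [0.2, 0.1], [0.4, -0.2], [-0.4, -0.2], [-0.9, 0.2], [0.3, 0.3], [0.3, -0.2], [-0.9, -0.1], [-0.8, -0.3], [-0.4, -0.1], [-0.3, -0.0], [1.2, 0.3]]
seat [0.5142 0.011  0.0932]
ledge [0.4753 0.018  0.079 ]
top [0.5633 0.0022 0.1112]
```

View pics/fit_side.png

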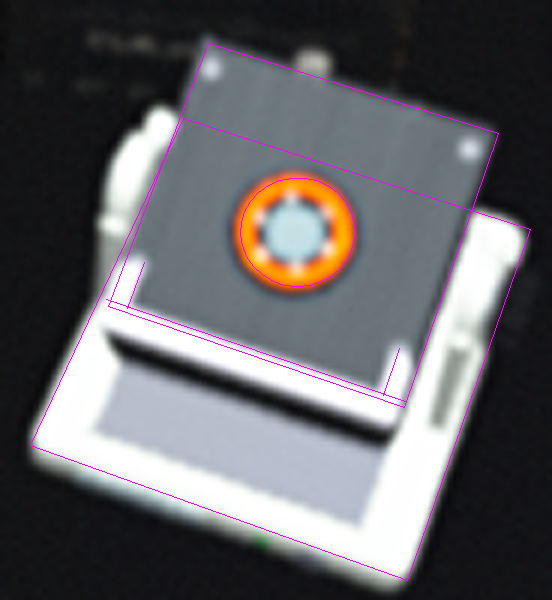

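View pics/fit_top.png

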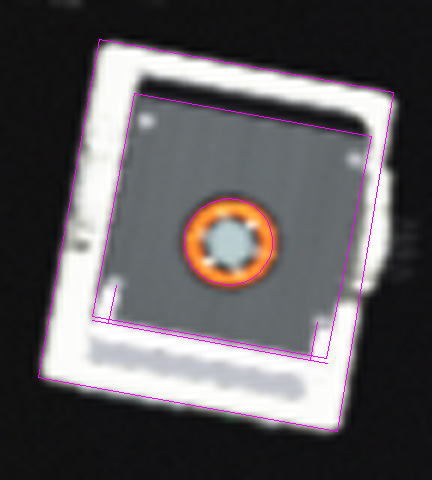

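The overlay fits well: the face edges, ring and foot all agree to within about 1 px. It gives yaw −10.2°, slope 19.8° and the ledge at (0.475, 0.018, 0.079). Next I lift.

Call:
drive_tool --increments '[0,0,20,0,0,0,5,0,0,45,0,0,0,5,0,0,55,0,0,0,5,0,0,40,0,0,0,5,0,0,0,0,0,0,5]'

```text
time_s: 4.7
position: [0.4157, 0.2508, 0.1801]
orientation: [-135.0, 89.9, -147.5]
contact_force: [0.1, -0.4, -2.4]
gripper_width: 0.0139
```

```bash
cat > go.py <<'E'
import sys
from cell import manip
from h import *
from fit import W
p=np.load("meter.npy");yaw,sl=np.degrees(p[2:])
L=W(p,"h",(-.046,0,.024));c,sn=np.cos(p[2]),np.sin(p[2])
Hr=target_rot(yaw,sl);H=np.c_[Hr[:,2],np.cross(-Hr[:,0],Hr[:,2]),-Hr[:,0]]  # head axes x,y,z
OFF=float(open("off.txt").read()) if __import__("os").path.exists("off.txt") else 0.0 # plate centre along tool z
def plate(s):
    Rt=cur(s);P=Rt@np.array([0.0122,0,OFF])+s["position"]
    X=np.c_[Rt[:,2],np.cross(-Rt[:,0],Rt[:,2]),-Rt[:,0]];E=P-.042*X[:,0]
    return P,X,E
def tgt(lean,ex,ey,ez,yo=0):
    Rt=target_rot(yaw+yo,sl+lean);E=L+H@(np.array([ex,ey,ez])/1000)
    return E+(.042-OFF)*Rt[:,2]+.0122*-Rt[:,0],Rt
def rep(s):
    P,X,E=plate(s);e=H.T@(E-L)*1000;a=H.T@X
    print("t",round(s["time_s"],2),"pos",s["position"].round(4),"edge in ledge mm",e.round(1),"lean",np.degrees(np.arctan2(a[2,0],a[0,0])).round(2),"yaw",np.degrees(np.arctan2(a[1,0],a[0,0])).round(2),"roll",np.degrees(np.arctan2(a[2,1],a[1,1])).round(2),"F(head axes)",(H.T@s["contact_force"]).round(1),"w",s["gripper_width"].round(4))
s=manip.sense();rep(s)
if len(sys.argv)>1:
    a=list(map(float,sys.argv[1:]));Pt,Rt=tgt(*a)
    print("delta mm",((Pt-s["position"])*1000).round(1),"rot",delta(s,Rt).round(4),"target",Pt.round(4))
E
python3 go.py 17 4 0 30
```

```text
Traceback (most recent call last):
  File "go.py", line 19, in <module>
    s=manip.sense();rep(s)
                    ~~~^^^
  File "go.py", line 18, in rep
    print("t",round(s["time_s"],2),"pos",s["position"].round(4),"edge in ledge mm",e.round(1),"lean",np.degrees(np.arctan2(a[2,0],a[0,0])).round(2),"yaw",np.degrees(np.arctan2(a[1,0],a[0,0])).round(2),"roll",np.degrees(np.arctan2(a[2,1],a[1,1])).round(2),"F(head axes)",(H.T@s["contact_force"]).round(1),"w",s["gripper_width"].round(4))
                                                                                                                                                                                                                                                                                                                    ^^^^^^^^^^^^^^^^^^^^^^^^
AttributeError: 'float' object has no attribute 'round'
```

```bash
sed -i 's/s\["gripper_width"\].round(4)/round(float(s["gripper_width"]),4)/' go.py; python3 go.py 17 4 0 30
```

```text
t 4.7 pos [0.4157 0.2508 0.1801] edge in ledge mm [-103.3  220.3  131.7] lean -19.9 yaw -2.5 roll -0.9 F(head axes) [-0.7 -0.4 -2.3] w 0.0139
delta mm [  79.2 -236.3  -36.5] rot [-0.1252 -0.6318  0.0403] target [0.4949 0.0145 0.1435]
```

Call:
drive_tool --increments '[16,-47,0,-0.025,-0.126,0.008,5,16,-47,0,-0.025,-0.126,0.008,5,16,-47,0,-0.025,-0.126,0.008,5,16,-47,0,-0.025,-0.126,0.008,5,12,-40,0,-0.025,-0.126,0.008,5]'

```text
time_s: 5.32
position: [0.488, 0.0393, 0.1852]
orientation: [-0.8, 57.3, -11.3]
contact_force: [0.7, -0.6, -1.5]
gripper_width: 0.014
```

```bash
python3 go.py 17 4 0 30
```

```text
t 5.33 pos [0.488  0.0393 0.1852] edge in ledge mm [ 5.9 23.1 75.7] lean 12.89 yaw -0.1 roll -0.55 F(head axes) [ 0.3 -0.4 -1.7] w 0.014
delta mm [  7.  -24.8 -41.7] rot [-0.0054 -0.0719  0.0072] target [0.4949 0.0145 0.1435]
```

Call:
drive_tool --increments '[7,-20,-15,-0.003,-0.04,0.004,5,0,-2,-15,-0.002,-0.03,0.003,5,0,0,0,0,0,0,5]'

```text
time_s: 5.7
position: [0.4997, 0.0159, 0.1808]
orientation: [0.5, 56.0, -9.9]
contact_force: [-0.5, 0.5, -1.4]
gripper_width: 0.0143
```

```bash
python3 go.py 17 4 0 20; python3 - <<'E'
from cell import manip, eyes
from h import *
import sys; sys.argv=["x"]
from go import *
for n in("wrist","side","top"):
    M=eyes.camera_model(n); im=eyes.camera(n); np.save(f"pics/{n}5.npy",im)
    s=manip.sense();P,X,E=plate(s)
    if n=="wrist": cv2.imwrite("pics/w5.png",im[:,:,::-1])
    for t in("edge_near","ledge","head_top","edge_far"):
        r=eyes.tip_of(n,t)
        ex={"edge_near":E,"edge_far":E+.084*X[:,0],"ledge":L,"head_top":L+.095*H[:,0]}[t]
        print(n,t,[(np.round(x["position"],1).tolist(),round(x["p"],2)) for x in r[:2]],"expect",proj(M,ex).round(1))
    if n!="wrist":
        q=proj(M,L)[0].astype(int);z=im[q[1]-70:q[1]+50,q[0]-70:q[0]+70].copy();z=cv2.resize(z,None,fx=5,fy=5,interpolation=2)
        for e in (E,E+.036*X[:,1],E-.036*X[:,1],L):
            u=((proj(M,e)[0]-q+[70,70]+.5)*5).astype(int);cv2.circle(z,tuple(map(int,u)),3,(255,0,255),-1)
        cv2.imwrite(f"pics/{n}5.png",z[:,:,::-1])
E
```

```text
t 5.7 pos [0.4997 0.0159 0.1808] edge in ledge mm [19.7  2.5 65.3] lean 14.24 yaw -0.23 roll 0.21 F(head axes) [-1.   0.4 -1.2] w 0.0143
delta mm [ -1.5  -2.1 -46.7] rot [-0.013  -0.0467  0.0015] target [0.4982 0.0139 0.1341]
t 5.7 pos [0.4997 0.0159 0.1808] edge in ledge mm [19.7  2.5 65.3] lean 14.24 yaw -0.23 roll 0.21 F(head axes) [-1.   0.4 -1.2] w 0.0143
wrist edge_near [([313.1, 200.3], 0.93)] expect [[307.9 198. ]]
wrist ledge [([301.5, 124.4], 0.7)] expect [[303.2 125.6]]
wrist head_top [] expect [[304.9 262.7]]
wrist edge_far [] expect [[308.2 359.2]]
side edge_near [] expect [[370.8 260.5]]
side ledge [([368.9, 277.8], 0.73)] expect [[369.8 280.8]]
side head_top [] expect [[386. 236.]]
side edge_far [([377.4, 260.3], 0.22)] expect [[386.  215.5]]
top edge_near [([359.2, 273.2], 0.61)] expect [[357.5 272.2]]
top ledge [] expect [[356.3 273.7]]
top head_top [([365.1, 235.6], 0.63)] expect [[363.6 236.5]]
top edge_far [([366.1, 238.5], 0.81)] expect [[364.8 240.4]]
```

View pics/w5.png

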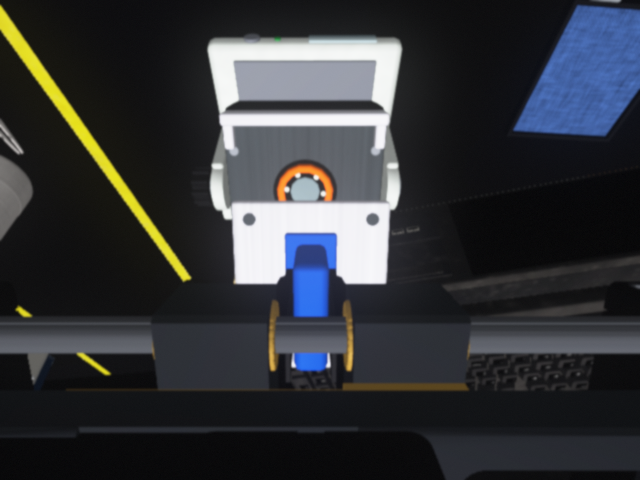

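View pics/side5.png

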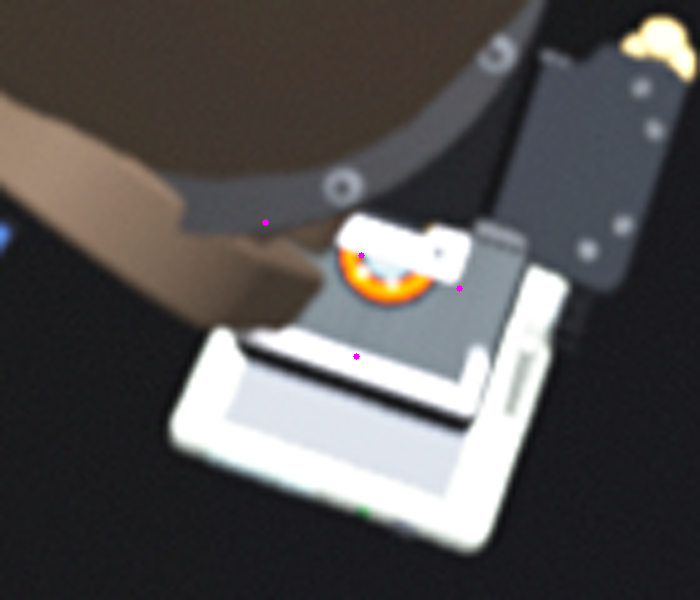

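View pics/top5.png

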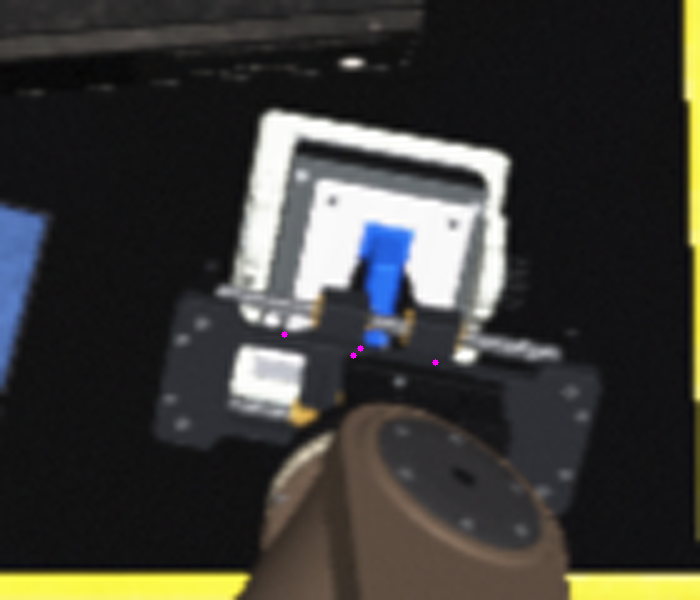

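The wrist view has the plate held square, with its near edge along row 203 (columns 234–388). The ledge is at row 125 and the ring at (305,188). The side view has the plate's lower corner where I predicted it. Now I'll check how the plate sits in the hand.

```bash
python3 - <<'E'
from cell import manip, eyes
from h import *
import sys; sys.argv=["x"]
from go import *
im=np.load("pics/wrist5.npy");M=eyes.camera_model("wrist")
z=im[95:300,205:415];cv2.imwrite("pics/w5z.png",cv2.resize(z,None,fx=3.8,fy=2.9,interpolation=2)[:,:,::-1])
P,X,E=plate(s)
def onplane(px,h):
    o,d=ray(M,px);n=X[:,2];q=P+n*h;t=((q-o)@n)/(d@n);return X.T@(o+d*t-P)*1000
g=im.min(2).astype(int)
for c in (250,300,360):print(c,g[196:212,c])
for r in (215,235,260):print(r,g[r,228:242],g[r,380:396])
for px in((233.5,202.5),(388.5,202.5),(233.5,280),(388.5,280)):print(px,onplane(px,.008).round(1))
E
```

```text
t 6.45 pos [0.4998 0.0156 0.1813] edge in ledge mm [20.1  2.4 65.7] lean 14.3 yaw -0.53 roll 0.27 F(head axes) [-0.1  0.5 -1.7] w 0.0139
250 [ 96  97  96 100 113 134 164 199 227 237 240 241 241 241 240 236]
300 [175 176 175 169 156 151 171 205 231 239 242 243 243 243 243 243]
360 [ 99 100 101 103 114 135 165 201 229 238 241 241 241 241 242 242]
215 [243 242 236 219 209 226 235 239 241 243 244 245 245 244] [241 242 241 241 242 242 241 235 212 156  85  47  40  39  39  39]
235 [ 40  41  41  52 104 174 220 235 239 241 243 244 245 245] [243 243 243 243 243 242 236 214 157  86  52  48  54  57  55  52]
260 [ 38  39  39  39  44  77 148 210 233 239 241 243 244 245] [243 243 243 243 241 233 202 127  60  43  41  41  41  41  41  39]
(233.5, 202.5) [-41.3 -33.1   8. ]
(388.5, 202.5) [-41.2  36.4   8. ]
(233.5, 280) [ -4.6 -34.9   8. ]
(388.5, 280) [-4.5 38.1  8. ]
```

View pics/w5z.png

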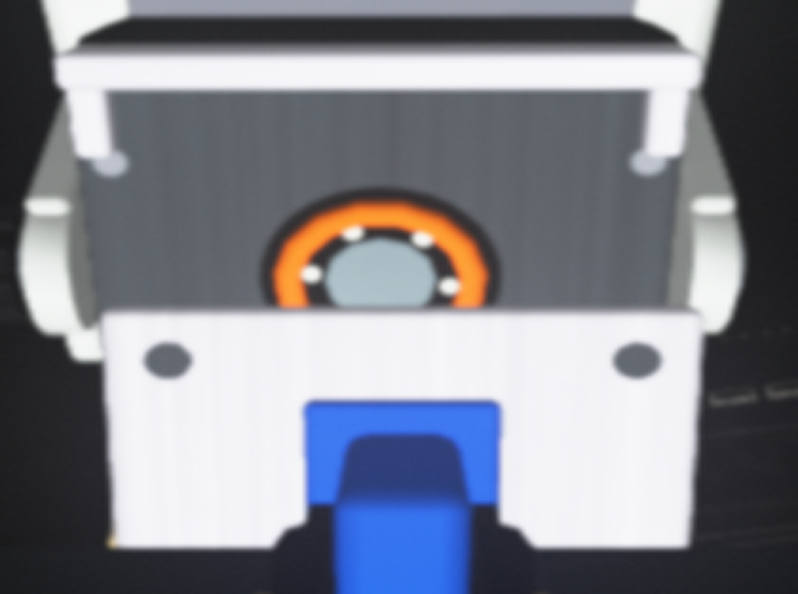

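```bash
python3 go.py 17 5 -1 14
```

```text
t 6.45 pos [0.4998 0.0156 0.1813] edge in ledge mm [20.1  2.4 65.7] lean 14.3 yaw -0.53 roll 0.27 F(head axes) [-0.1  0.5 -1.7] w 0.0139
delta mm [  1.2  -3.3 -52.5] rot [-0.0156 -0.0451  0.0058] target [0.501  0.0124 0.1288]
```

Call:
drive_tool --increments '[0,-3,-20,-0.012,-0.035,0.006,5,0,0,-20,0,-0.01,0,5,0,0,-14,0,0,0,5,0,0,0,0,0,0,5]'

```text
time_s: 6.95
position: [0.5117, 0.0138, 0.17]
orientation: [0.1, 56.8, -10.2]
contact_force: [-0.2, 0.4, -2.2]
gripper_width: 0.0137
```

```bash
python3 go.py 17 5 -1 6
```

```text
t 6.95 pos [0.5117 0.0138 0.17  ] edge in ledge mm [27.2  2.4 51.6] lean 13.39 yaw -0.08 roll 0.03 F(head axes) [-1.   0.4 -2. ] w 0.0137
delta mm [ -8.   -1.9 -48.7] rot [-0.012  -0.0618  0.0011] target [0.5037 0.0119 0.1213]
```

The arm isn't following the descent. I'll check the joints against their limits.

```bash
python3 - <<'E'
from cell import manip
s=manip.sense();print(s["qpos"].round(2),s["effort"].round(1),s["torque"].round(2))
E
```

```text
[ -4.06  16.18 129.21 -64.95   3.69 -19.88] [ -0.  -37.9 -17.2  -0.1  -0.6  -0. ] [0.1  0.49 0.  ]
```

Joints 4 and 5 sit at their limits (−65°, 3.7°), so the wrist can't tip any further forward here with this grip. The pads can hold the rib at any angle about y, so I'll put the plate back in its case. Then I'll regrasp with the tool leaned about 20° back, which leaves it near vertical at the meter.

Call:
drive_tool --increments '[-15,0,15,0.023,0.113,-0.008,5,-20,50,5,0.023,0.113,-0.008,5,-20,55,0,0.023,0.113,-0.008,5,-20,60,0,0.023,0.113,-0.008,5,-15,55,0,0.023,0.113,-0.008,5]'

```text
time_s: 7.58
position: [0.4406, 0.2056, 0.1805]
orientation: [-17.9, 82.0, -30.8]
contact_force: [1.0, -0.4, -2.7]
gripper_width: 0.0136
```

```bash
cat > case.py <<'E'
import sys
from cell import manip
from h import *
s=manip.sense();b=float(sys.argv[1]);t=np.array(list(map(float,sys.argv[2:5])))
print("t",s["time_s"],"pos",s["position"].round(4),"q",s["qpos"].round(1),"F",s["contact_force"].round(1),"w",round(float(s["gripper_width"]),4))
print("delta",((t-s["position"])*1000).round(1),"rot",delta(s,target_rot(-12.5,-b)).round(4))
E
python3 case.py 0 .417 .2514 .08
```

```text
t 7.575 pos [0.4406 0.2056 0.1805] q [ 20.7  18.1 113.4  -9.   43.9 -50.2] F [ 1.  -0.4 -2.7] w 0.0136
delta [ -23.6   45.8 -100.5] rot [0.0706 0.1195 0.0063]
```

Call:
drive_tool --increments '[-22,40,-10,0.04,0.07,0.004,5,-1,3,-35,0.03,0.05,0,5,0,0,-35,0,0,0,5,0,0,-10,0,0,0,5]'

```text
time_s: 8.07
position: [0.4169, 0.2545, 0.0892]
orientation: [133.5, 89.7, 121.2]
contact_force: [-0.5, -0.5, -1.3]
gripper_width: 0.0136
```

```bash
python3 case.py 0 .417 .2514 .0165
```

```text
t 8.075 pos [0.4169 0.2545 0.0892] q [ 23.5  27.7 115.6   0.4  36.8 -54.6] F [-0.5 -0.5 -1.3] w 0.0136
delta [  0.1  -3.1 -72.7] rot [-0.004  -0.0024 -0.0035]
```

Call:
drive_tool --increments '[0,-3,-20,-0.004,-0.002,-0.004,5,0,0,-20,0,0,0,5,0,0,0,0,0,0,5]'

```text
time_s: 8.45
position: [0.4179, 0.2516, 0.0494]
orientation: [21.0, 89.9, 8.5]
contact_force: [0.6, -0.2, -2.0]
gripper_width: 0.0141
```

```bash
python3 case.py 0 .417 .2514 .0165
```

```text
t 8.45 pos [0.4179 0.2516 0.0494] q [ 23.3  31.7 117.3  -0.   30.9 -54.1] F [ 0.6 -0.2 -2. ] w 0.0141
delta [ -0.9  -0.2 -32.9] rot [-0.0001  0.001   0.0008]
```

Call:
drive_tool --increments '[-1,0,-16,0,0,0,5,0,0,-12,0,0,0,5,0,0,-5,0,0,0,5,0,0,0,0,0,0,5]'

```text
time_s: 8.95
position: [0.4189, 0.2523, 0.0189]
orientation: [32.4, 89.7, 19.8]
contact_force: [-0.3, -0.6, -1.8]
gripper_width: 0.0138
```

```bash
python3 case.py 0 .417 .2514 .0162
```

```text
t 8.95 pos [0.4189 0.2523 0.0189] q [ 23.3  35.  118.3  -0.   26.4 -54.1] F [-0.3 -0.6 -1.8] w 0.0138
delta [-1.9 -0.9 -2.7] rot [-0.002   0.0056  0.0009]
```

Call:
drive_tool --increments '[-2,-1,-3,-0.002,0.005,0,5,0,0,0,0,0,0,5,0,0,0,0,0,0,40,0,0,0,0,0,0,40]'

```text
time_s: 9.45
position: [0.4173, 0.2515, 0.0168]
orientation: [29.8, 89.9, 17.2]
contact_force: [0.3, -0.1, -0.5]
gripper_width: 0.0285
```

```bash
python3 case.py 20 .412 .2525 .022
```

```text
t 9.45 pos [0.4173 0.2515 0.0168] q [ 23.3  35.2 118.4  -0.   26.2 -54.1] F [ 0.3 -0.1 -0.5] w 0.0285
delta [-5.3  1.   5.2] rot [0.0751 0.3427 0.0011]
```

Call:
drive_tool --increments '[0,0,12,0.025,0.114,0,40,-2,0,0,0.025,0.114,0,40,-3,1,0,0.025,0.114,0,40,0,0,0,0,0,0,40]'

```text
time_s: 9.95
position: [0.4119, 0.253, 0.0298]
orientation: [179.6, 69.5, 167.2]
contact_force: [-0.4, 1.4, 0.0]
gripper_width: 0.0404
```

```bash
python3 case.py 20 .4124 .2526 .0195
```

```text
t 9.95 pos [0.4119 0.253  0.0298] q [ 17.9  38.7 108.8  13.3  51.1 -69.7] F [-0.4  1.4  0. ] w 0.0404
delta [  0.5  -0.4 -10.3] rot [-0.0041 -0.008  -0.0001]
```

Call:
drive_tool --increments '[0,0,-7,-0.004,-0.008,0,40,0,0,-3,0,0,0,40,0,0,0,0,0,0,40]'

```text
time_s: 10.32
position: [0.4107, 0.2531, 0.0192]
orientation: [-179.8, 70.3, 167.7]
contact_force: [-0.5, -0.1, 0.7]
gripper_width: 0.0405
```

```bash
python3 case.py 20 .4124 .2526 .0195; python3 - <<'E'
from cell import manip, eyes
from h import *
im=eyes.camera("wrist"); cv2.imwrite("pics/w7.png",im[:,:,::-1])
im=eyes.camera("side"); cv2.imwrite("pics/s7.png",cv2.resize(im[250:340,200:320],None,fx=6,fy=6,interpolation=2)[:,:,::-1])
E
```

```text
t 10.325 pos [0.4107 0.2531 0.0192] q [ 18.2  39.5 109.5  13.1  49.  -69.6] F [-0.5 -0.1  0.7] w 0.0405
delta [ 1.7 -0.5  0.3] rot [ 0.002   0.0043 -0.0012]
```

View pics/w7.png

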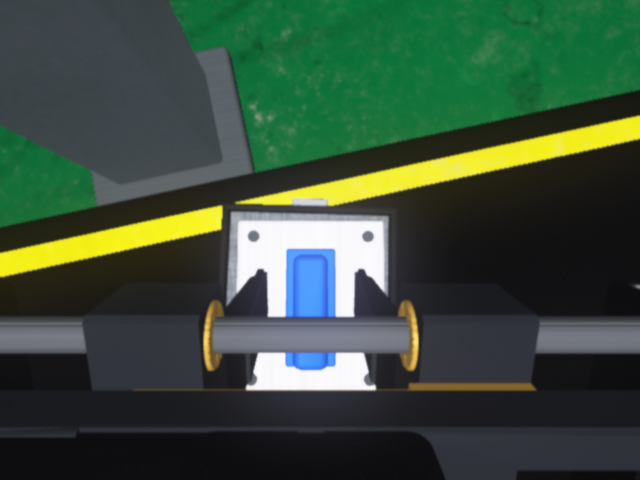

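View pics/s7.png

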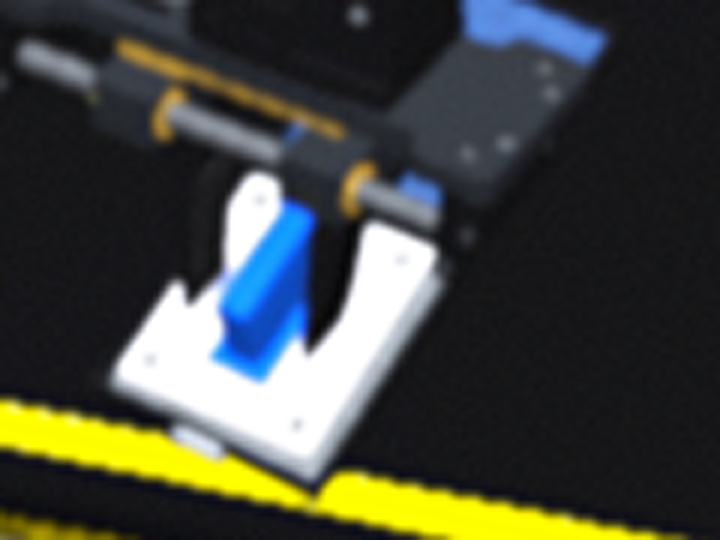

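The plate lies flat in the tray again and the rib, at (311,308) in the wrist view, is centred between the fingers. Regripping now.

Call:
drive_tool --increments '[0,0,0,0,0,0,10,0,0,0,0,0,0,5,0,0,0,0,0,0,5,0,0,0,0,0,0,5]' --newtons 55

```text
time_s: 10.92
position: [0.4109, 0.2532, 0.0197]
orientation: [-179.9, 70.3, 167.7]
contact_force: [-0.6, 0.8, -1.0]
gripper_width: 0.0136
```

```bash
python3 - <<'E'
from cell import manip, eyes
from h import *
s=manip.sense();Rt=cur(s);print(s["time_s"],s["position"],s["contact_force"],s["gripper_width"])
# plate pose in tool: flat, yaw from tool y, underside z=.004, centre (.4173,.2515)
py=Rt[:,1].copy();py[2]=0;py/=np.linalg.norm(py);pz=np.array([0,0,1.]);px=np.cross(py,pz)
X=np.c_[px,py,pz];P=np.array([.4173,.2515,.004])
# lateral: rib centred between the jaws
d=Rt.T@(P-s["position"]);print("in tool",d.round(4));d[1]=0
A=Rt.T@X;np.savez("grip.npz",A=A,d=d);print(A.round(4))
print("px yaw",np.degrees(np.arctan2(px[1],px[0])))
E
```

```text
10.925 [0.41091624 0.25318232 0.01972332] [-0.63274856  0.82640662 -0.9810551 ] 0.01361394496279795
in tool [ 0.0126 -0.0003  0.0115]
[[-3.370e-01 -5.000e-04 -9.415e-01]
 [-0.000e+00  1.000e+00 -5.000e-04]
 [ 9.415e-01 -2.000e-04 -3.370e-01]]
px yaw -12.424486812696136
```

Lift, then rewrite the helper for this grip.

Call:
drive_tool --increments '[0,0,20,0,0,0,5,0,0,40,0,0,0,5,0,0,50,0,0,0,5,0,0,30,0,0,0,5]'

```text
time_s: 11.42
position: [0.4095, 0.2524, 0.1612]
orientation: [-179.3, 70.0, 168.2]
contact_force: [0.5, -0.3, -1.9]
gripper_width: 0.0135
```

```bash
cat > go.py <<'E'
import sys
from cell import manip
from h import *
from fit import W
p=np.load("meter.npy");yaw,sl=np.degrees(p[2:])
L=W(p,"h",(-.046,0,.024))
def pframe(yw,s):
    Hr=target_rot(yw,s);return np.c_[Hr[:,2],np.cross(-Hr[:,0],Hr[:,2]),-Hr[:,0]]
H=pframe(yaw,sl)
g=np.load("grip.npz");A,D=g["A"],g["d"]
def plate(s):
    Rt=cur(s);P=Rt@D+s["position"];X=Rt@A;return P,X,P-.042*X[:,0]
def tgt(lean,ex,ey,ez,yo=0):
    X=pframe(yaw+yo,sl+lean);E=L+H@(np.array([ex,ey,ez])/1000)
    P=E+.042*X[:,0];Rt=X@A.T;return P-Rt@D,Rt
def rep(s):
    P,X,E=plate(s);e=H.T@(E-L)*1000;a=H.T@X
    print("t",round(s["time_s"],2),"pos",s["position"].round(4),"edge mm",e.round(1),"centre",(H.T@(P-L)*1000-[42,0,0]).round(1),"lean",round(float(np.degrees(np.arctan2(a[2,0],a[0,0]))),2),"yaw",round(float(np.degrees(np.arctan2(a[1,0],a[0,0]))),2),"roll",round(float(np.degrees(np.arctan2(a[2,1],a[1,1]))),2),"F(head)",(H.T@s["contact_force"]).round(1),"w",round(float(s["gripper_width"]),4),"q",s["qpos"].round(1))
if __name__=="__main__":
    s=manip.sense();rep(s)
    if len(sys.argv)>1:
        a=list(map(float,sys.argv[1:]));Pt,Rt=tgt(*a)
        print("delta mm",((Pt-s["position"])*1000).round(1),"rot",delta(s,Rt).round(4),"target",Pt.round(4))
E
python3 go.py 15 4 -1 50
```

```text
t 11.43 pos [0.4095 0.2524 0.1612] edge mm [-110.7  220.4  110.7] centre [-113.3  218.7   96.3] lean -20.06 yaw -2.4 roll -0.95 F(head) [-0.1 -0.2 -2. ] w 0.0135 q [ 18.2  27.  104.1  10.7  66.7 -65.1]
delta mm [  72.4 -236.6   -0.7] rot [-0.1168 -0.6007  0.0392] target [0.4819 0.0158 0.1605]
```

Call:
drive_tool --increments '[15,-48,2,-0.023,-0.12,0.008,5,15,-48,2,-0.023,-0.12,0.008,5,15,-48,2,-0.023,-0.12,0.008,5,15,-48,2,-0.023,-0.12,0.008,5,12,-42,2,-0.023,-0.12,0.008,5]'

```text
time_s: 12.05
position: [0.484, 0.0136, 0.174]
orientation: [-0.3, 73.7, -10.0]
contact_force: [0.8, 0.4, -2.2]
gripper_width: 0.0136
```

```bash
python3 go.py 15 5 -1 20
```

```text
t 12.05 pos [0.484  0.0136 0.174 ] edge mm [11.3 -3.  61.2] centre [ 9.7 -2.7 73. ] lean 16.24 yaw 0.39 roll 0.09 F(head) [-0.1  0.5 -2.3] w 0.0136 q [ -5.5  15.1 121.5  -2.8  27.1 -83.4]
delta mm [  8.9   0.3 -41.3] rot [ 0.0047  0.0212 -0.0073] target [0.4929 0.0138 0.1326]
```

Call:
drive_tool --increments '[5,0,-12,0,0.01,-0.004,5,4,0,-14,0,0.01,-0.004,5,0,0,-8,0,0,0,5,0,0,0,0,0,0,5]'

```text
time_s: 12.55
position: [0.4924, 0.0133, 0.1372]
orientation: [-1.1, 75.0, -11.5]
contact_force: [-0.5, 0.0, -2.1]
gripper_width: 0.0135
```

```bash
python3 go.py 15 5 -1 8;  python3 - <<'E'
from cell import manip, eyes
from go import *
for n in("wrist","side"):
    M=eyes.camera_model(n); im=eyes.camera(n)
    s=manip.sense();P,X,E=plate(s)
    if n=="wrist":
        z=im.copy();q=np.array([0,0]);f=1
    else:
        q=proj(M,L)[0].astype(int)-70;f=5;z=cv2.resize(im[q[1]:q[1]+120,q[0]:q[0]+140],None,fx=5,fy=5,interpolation=2)
    np.save(f"pics/{n}8.npy",im)
    B=E+.008*X[:,2]
    for e,c in ((E,(255,0,255)),(B+.036*X[:,1],(255,0,255)),(B-.036*X[:,1],(255,0,255)),(L,(0,255,0)),(L+.049*H[:,1]+.008*H[:,2],(0,255,0)),(L-.049*H[:,1]+.008*H[:,2],(0,255,0))):
        u=((proj(M,e)[0]-q+.5)*f).astype(int);cv2.circle(z,tuple(map(int,u)),2,c,-1)
    cv2.imwrite(f"pics/{n}8.png",z[:,:,::-1])
E
```

```text
t 12.55 pos [0.4924 0.0133 0.1372] edge mm [ 6.1 -1.7 24.5] centre [ 4.7 -1.7 35.3] lean 14.86 yaw 0.0 roll -0.31 F(head) [-1.2 -0.1 -1.8] w 0.0135 q [ -5.3  19.7 121.9  -4.   23.5 -81.4]
delta mm [  4.5  -0.2 -15.9] rot [ 0.0041 -0.0033  0.0031] target [0.4969 0.0131 0.1213]
```

View pics/wrist8.png

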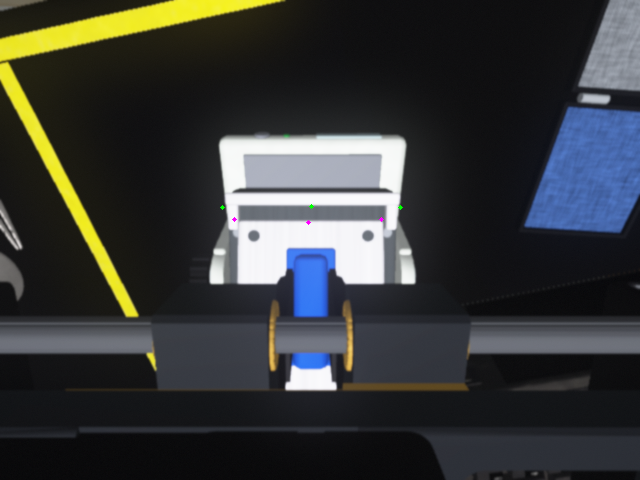

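View pics/side8.png

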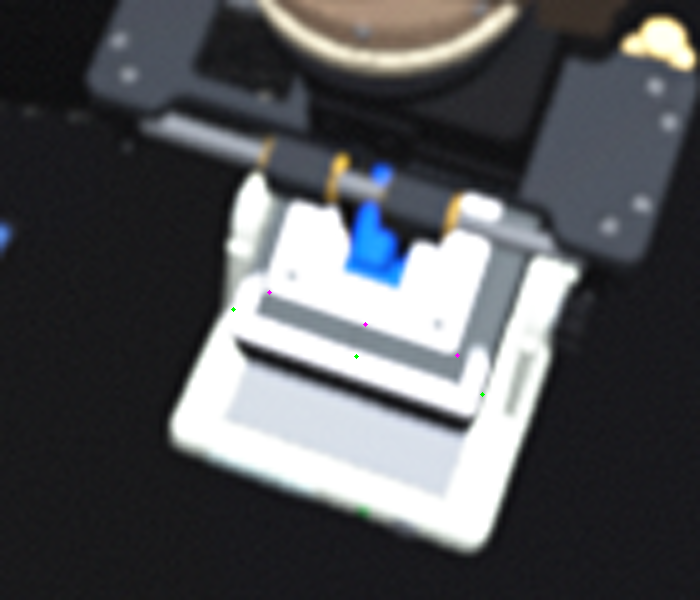

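The predicted plate and ledge corners match the pictures to within about 3 px (1.5 mm), and the plate and ledge errors go the same way. So I keep descending into the ledge.

Call:
drive_tool --increments '[3,0,-8,0.004,-0.003,0.003,5,1,0,-6,0,0,0,5,0,0,0,0,0,0,5]'

```text
time_s: 13.02
position: [0.4971, 0.0136, 0.1235]
orientation: [-0.0, 74.8, -10.2]
contact_force: [0.4, -0.2, -0.6]
gripper_width: 0.0137
```

```bash
python3 go.py 15 4 -1 2
```

```text
t 13.03 pos [0.4971 0.0136 0.1235] edge mm [ 5.9 -0.5  9.9] centre [ 4.5 -0.5 20.9] lean 15.13 yaw 0.03 roll 0.04 F(head) [ 0.2 -0.2 -0.7] w 0.0137 q [ -5.3  21.4 122.4  -3.5  21.1 -82.1]
delta mm [ 0.8 -0.7 -8.1] rot [ 0.      0.0023 -0.0009] target [0.4979 0.0129 0.1154]
```

Call:
drive_tool --increments '[0,0,-3,0,0,0,5,1,0,-2,0,0,0,5,0,0,-1.5,0,0,0,5,0,0,0,0,0,0,5]'

```text
time_s: 13.52
position: [0.4983, 0.0135, 0.1168]
orientation: [-0.0, 74.7, -10.2]
contact_force: [0.1, 0.2, -1.6]
gripper_width: 0.0137
```

```bash
python3 go.py 15 3 -1 0
```

```text
t 13.53 pos [0.4983 0.0135 0.1168] edge mm [ 4.7 -0.4  3.2] centre [ 3.3 -0.3 14.2] lean 15.15 yaw 0.02 roll 0.04 F(head) [-0.5  0.2 -1.6] w 0.0137 q [ -5.3  22.2 122.6  -3.7  20.  -81.9]
delta mm [-0.6 -0.5 -3.7] rot [ 0.0001  0.0027 -0.0007] target [0.4977 0.013  0.1131]
```

Call:
drive_tool --increments '[0,0,-1.5,0,0,0,5,0,0,-1,0,0,0,5,0,0,0,0,0,0,5]'

```text
time_s: 13.9
position: [0.4983, 0.0135, 0.1142]
orientation: [0.0, 74.7, -10.2]
contact_force: [-0.1, -0.4, -1.3]
gripper_width: 0.0137
```

```bash
python3 go.py 15 3 -1 0
```

```text
t 13.9 pos [0.4983 0.0135 0.1142] edge mm [ 3.9 -0.4  0.8] centre [ 2.5 -0.4 11.8] lean 15.17 yaw 0.01 roll 0.04 F(head) [-0.5 -0.5 -1.2] w 0.0137 q [ -5.3  22.5 122.7  -3.8  19.6 -81.8]
delta mm [-0.6 -0.5 -1.1] rot [ 0.0001  0.003  -0.0006] target [0.4977 0.013  0.1131]
```

Call:
drive_tool --increments '[0,0,-1,0,0,0,5,0,0,0,0,0,0,5]'

```text
time_s: 14.15
position: [0.4983, 0.0135, 0.1132]
orientation: [-0.0, 74.7, -10.2]
contact_force: [-0.4, -0.1, -2.2]
gripper_width: 0.0138
```

Call:
drive_tool --increments '[0,0,-1,0,0,0,5,0,0,0,0,0,0,5]'

```text
time_s: 14.4
position: [0.4983, 0.0135, 0.1121]
orientation: [0.0, 74.7, -10.2]
contact_force: [0.1, 0.0, -1.6]
gripper_width: 0.0138
```

```bash
python3 go.py 15 3 -1 0
```

```text
t 14.4 pos [0.4983 0.0135 0.1121] edge mm [ 3.2 -0.3 -1.2] centre [ 1.8 -0.3  9.8] lean 15.17 yaw 0.02 roll 0.04 F(head) [-0.4  0.1 -1.6] w 0.0138 q [ -5.3  22.7 122.9  -3.9  19.2 -81.7]
delta mm [-0.6 -0.5  1. ] rot [ 0.0001  0.003  -0.0007] target [0.4977 0.013  0.1131]
```

Call:
drive_tool --increments '[0,0,-1,0,0,0,5,0,0,0,0,0,0,5]'

```text
time_s: 14.65
position: [0.4983, 0.0135, 0.1111]
orientation: [0.0, 74.7, -10.2]
contact_force: [0.2, -0.3, -2.5]
gripper_width: 0.0136
```

Call:
drive_tool --increments '[0,0,-1,0,0,0,5,0,0,0,0,0,0,5]'

```text
time_s: 14.9
position: [0.4985, 0.0135, 0.1107]
orientation: [0.0, 74.7, -10.2]
contact_force: [-1.9, -0.5, 1.1]
gripper_width: 0.0138
```

```bash
python3 go.py 15 3 -1 0; python3 - <<'E'
from cell import manip, eyes
from go import *
for n in("wrist","side"):
    M=eyes.camera_model(n); im=eyes.camera(n)
    s=manip.sense();P,X,E=plate(s)
    if n=="wrist":
        q=np.array([205,160]);f=4;z=cv2.resize(im[160:290,205:400],None,fx=4,fy=4,interpolation=2)
    else:
        q=proj(M,L)[0].astype(int)-50;f=7;z=cv2.resize(im[q[1]:q[1]+80,q[0]:q[0]+100],None,fx=7,fy=7,interpolation=2)
    cv2.imwrite(f"pics/{n}9.png",z[:,:,::-1])
E
```

```text
t 14.9 pos [0.4985 0.0135 0.1107] edge mm [ 2.9 -0.3 -2.6] centre [ 1.5 -0.3  8.4] lean 15.23 yaw 0.02 roll 0.04 F(head) [-1.3 -0.8  1.7] w 0.0138 q [ -5.3  22.9 122.9  -3.9  18.9 -81.6]
delta mm [-0.8 -0.5  2.4] rot [ 0.0002  0.0041 -0.0007] target [0.4977 0.013  0.1131]
```

View pics/wrist9.png

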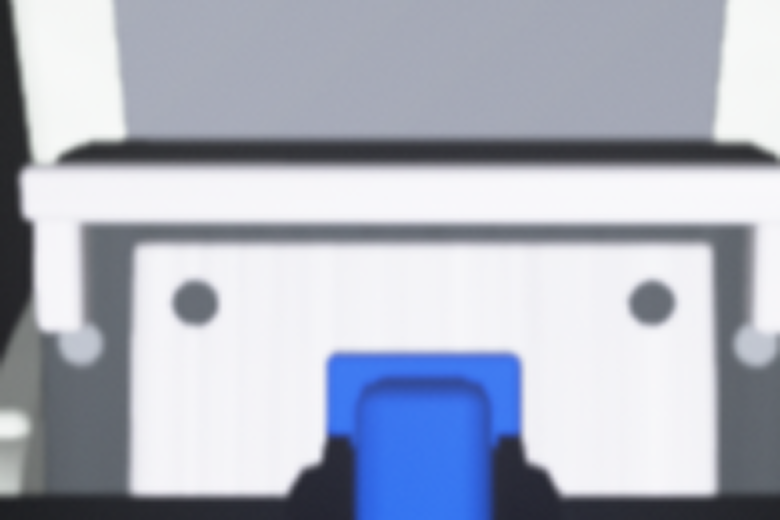

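View pics/side9.png

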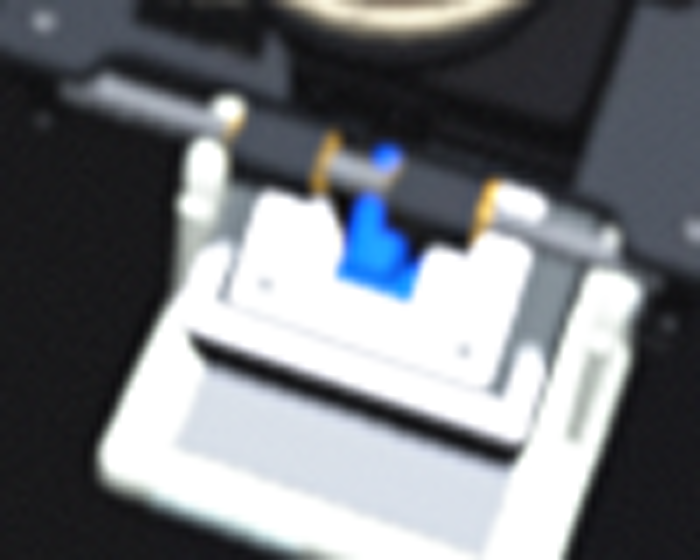

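Contact. The lower edge stands on the face just inside the ledge, about 2 mm off the bar and leaning 15°, with the gaps at both ears roughly equal. The face is about 2.4 mm below where the model put it. I'll slide gently against the ledge.

Call:
drive_tool --increments '[-1,0.2,-0.2,0,0,0,5,0,0,0,0,0,0,5]'

```text
time_s: 15.25
position: [0.4977, 0.0137, 0.1105]
orientation: [0.0, 74.6, -10.1]
contact_force: [-1.3, -0.0, -0.7]
gripper_width: 0.0135
```

Call:
drive_tool --increments '[-1,0.2,-0.3,0,0,0,5,0,0,0,0,0,0,5]'

```text
time_s: 15.5
position: [0.4968, 0.0139, 0.1101]
orientation: [0.0, 74.6, -10.1]
contact_force: [-0.5, 0.4, -0.6]
gripper_width: 0.0141
```

```bash
sed -i 's/^L=W.*/L=W(p,"h",(-.046,0,.024-.0024))/' go.py; python3 go.py 15 2 -1 0
```

```text
t 15.5 pos [0.4968 0.0139 0.1101] edge mm [ 1.1 -0.3 -0.2] centre [-0.4 -0.3 10.8] lean 15.28 yaw 0.01 roll 0.04 F(head) [-0.7  0.3 -0.3] w 0.0141 q [ -5.3  22.9 123.2  -4.   18.6 -81.5]
delta mm [ 0.8 -0.9  0.4] rot [ 0.0003  0.0049 -0.0007] target [0.4976 0.013  0.1105]
```

Call:
drive_tool --increments '[-1,0.2,-0.5,0,0,0,5,0,0,0,0,0,0,5]'

```text
time_s: 15.75
position: [0.4965, 0.014, 0.11]
orientation: [0.1, 74.5, -10.1]
contact_force: [0.1, 0.1, 0.7]
gripper_width: 0.0137
```

Call:
drive_tool --increments '[-1,0.2,-0.4,0,0,0,5,0,0,0,0,0,0,5]'

```text
time_s: 16.0
position: [0.4963, 0.014, 0.11]
orientation: [0.1, 74.4, -10.1]
contact_force: [1.1, -0.6, 0.8]
gripper_width: 0.0137
```

```bash
python3 go.py 15 2 -1 0
```

```text
t 16.0 pos [0.4963 0.014  0.11  ] edge mm [ 0.7 -0.2 -0.3] centre [-0.8 -0.2 11. ] lean 15.52 yaw 0.0 roll 0.06 F(head) [ 1.4 -0.4  0.3] w 0.0137 q [ -5.3  22.8 123.4  -4.1  18.2 -81.4]
delta mm [ 1.2 -1.   0.5] rot [ 0.0007  0.0091 -0.0007] target [0.4976 0.013  0.1105]
```

Motion has stopped against the ledge, which means the ledge lies about 1.4 mm further downslope than the model. I'll update the model and plan the tip-down about the edge.

```bash
sed -i 's/^L=W.*/L=W(p,"h",(-.046-.0014,0,.024-.0026))/' go.py; python3 - <<'E'
from go import *
s=manip.sense();rep(s)
prev=s["position"];pR=cur(s)
for l in (12,9,6,4,2,0):
    P,Rt=tgt(l,8*np.sin(np.radians(l))+.3,-.3,0)
    print(l,((P-prev)*1000).round(2),R.from_matrix(Rt@pR.T).as_rotvec().round(4));prev,pR=P,Rt
print("into face",(-H[:,2]).round(3),"downslope",(-H[:,0]).round(3))
E
```

```text
t 16.0 pos [0.4963 0.014  0.11  ] edge mm [ 2.1 -0.2 -0.1] centre [ 0.6 -0.2 11.2] lean 15.52 yaw 0.0 roll 0.06 F(head) [ 1.4 -0.4  0.3] w 0.0137 q [ -5.3  22.8 123.4  -4.1  18.2 -81.4]
12 [ 1.76 -0.42 -1.27] [ 0.0099  0.0606 -0.0007]
9 [ 1.24 -0.22 -1.32] [0.0093 0.0515 0.    ]
6 [ 1.17 -0.21 -1.41] [0.0093 0.0515 0.    ]
4 [ 0.74 -0.13 -0.99] [ 0.0062  0.0344 -0.    ]
2 [ 0.71 -0.13 -1.02] [0.0062 0.0344 0.    ]
0 [ 0.68 -0.12 -1.05] [0.0062 0.0344 0.    ]
into face [ 0.333 -0.06  -0.941] downslope [-0.926  0.166 -0.339]
```

Call:
drive_tool --increments '[1.8,-0.3,-1.3,0.01,0.06,0,5,1.2,-0.2,-1.4,0.009,0.052,0,5,0,0,0,0,0,0,5]'

```text
time_s: 16.38
position: [0.4993, 0.0137, 0.1075]
orientation: [-0.1, 81.0, -10.3]
contact_force: [0.0, -0.1, 4.8]
gripper_width: 0.0138
```

```bash
python3 go.py 6 1.1 -0.3 0
```

```text
t 16.38 pos [0.4993 0.0137 0.1075] edge mm [ 1.5 -0.   0.1] centre [1.  0.  6.6] lean 8.86 yaw 0.03 roll 0.02 F(head) [ 1.7 -0.1  4.5] w 0.0138 q [ -5.6  24.4 118.9  -1.6  27.8 -84.1]
delta mm [ 1.1 -0.5 -1.5] rot [ 0.0087  0.0491 -0.0007] target [0.5005 0.0132 0.106 ]
```

Call:
drive_tool --increments '[1.1,-0.3,-1.5,0.009,0.05,0,5,0.8,-0.1,-1.2,0.006,0.035,0,5]'

```text
time_s: 16.62
position: [0.5011, 0.0134, 0.1053]
orientation: [-0.4, 85.9, -10.6]
contact_force: [0.7, -0.6, 7.7]
gripper_width: 0.0135
```

```bash
python3 go.py 0 0.2 -0.3 0
```

```text
t 16.62 pos [0.5011 0.0134 0.1053] edge mm [0.7 0.  0.3] centre [0.6 0.  3.2] lean 3.97 yaw 0.04 roll 0.01 F(head) [ 3.3 -0.5  7. ] w 0.0135 q [ -5.8  25.8 115.7  -0.6  34.5 -85.2]
delta mm [ 1.4 -0.6 -2.3] rot [ 0.0123  0.0682 -0.0007] target [0.5025 0.0128 0.1029]
```

Call:
drive_tool --increments '[0.8,-0.2,-1.5,0.006,0.035,0,5,0.7,-0.1,-1.5,0.005,0.03,0,5]'

```text
time_s: 16.88
position: [0.5014, 0.0133, 0.1043]
orientation: [-18.2, 89.7, -28.4]
contact_force: [-12.3, -0.2, 26.8]
gripper_width: 0.0139
```

```bash
python3 go.py 0 0.2 -0.3 0; python3 -c "
from cell import manip
s=manip.sense();print(s['torque'])"
```

```text
t 16.88 pos [0.5014 0.0133 0.1043] edge mm [-0.5 -0.1  1.6] centre [-0.5 -0.   1.7] lean 0.16 yaw 0.07 roll -0.04 F(head) [-2.3 -2.4 29.3] w 0.0139 q [ -6.   27.  113.2  -0.2  39.5 -85.7]
delta mm [ 1.2 -0.5 -1.3] rot [ 0.0015  0.0026 -0.0009] target [0.5025 0.0128 0.1029]
[-0.09482992  1.14459902 -0.00635452]
```

The normal force rose to 29 N while the model still has the edge 1.6 mm off. Either the slope is a little steeper than modelled or the rib pivoted in the pads. I'll look.

```bash
python3 - <<'E'
from cell import manip, eyes
from go import *
for n in("wrist","side"):
    M=eyes.camera_model(n); im=eyes.camera(n);np.save(f"pics/{n}10.npy",im)
    s=manip.sense();P,X,E=plate(s)
    if n=="wrist":
        q=np.array([205,160]);f=4;z=cv2.resize(im[160:290,205:400],None,fx=4,fy=4,interpolation=2)
    else:
        q=proj(M,L)[0].astype(int)-50;f=7;z=cv2.resize(im[q[1]:q[1]+80,q[0]:q[0]+100],None,fx=7,fy=7,interpolation=2)
    B=E+.008*X[:,2]
    for e,c in ((B,(255,0,255)),(B+.036*X[:,1],(255,0,255)),(B-.036*X[:,1],(255,0,255)),(L,(0,255,0)),(L+.049*H[:,1]+.008*H[:,2],(0,255,0)),(L-.049*H[:,1]+.008*H[:,2],(0,255,0))):
        u=((proj(M,e)[0]-q+.5)*f).astype(int);cv2.circle(z,tuple(map(int,u)),2,c,-1)
    cv2.imwrite(f"pics/{n}10.png",z[:,:,::-1])
rep(s);print(s["torque"])
E
```

```text
t 16.98 pos [0.5014 0.0133 0.1042] edge mm [-0.4 -0.   1.5] centre [-0.4  0.   1.6] lean 0.16 yaw 0.06 roll -0.04 F(head) [-0.6 -1.5 25.9] w 0.0135 q [ -6.   27.  113.2  -0.2  39.5 -85.7]
[ 8.17904514e-05  1.07023538e+00 -2.63406191e-02]
```

View pics/wrist10.png

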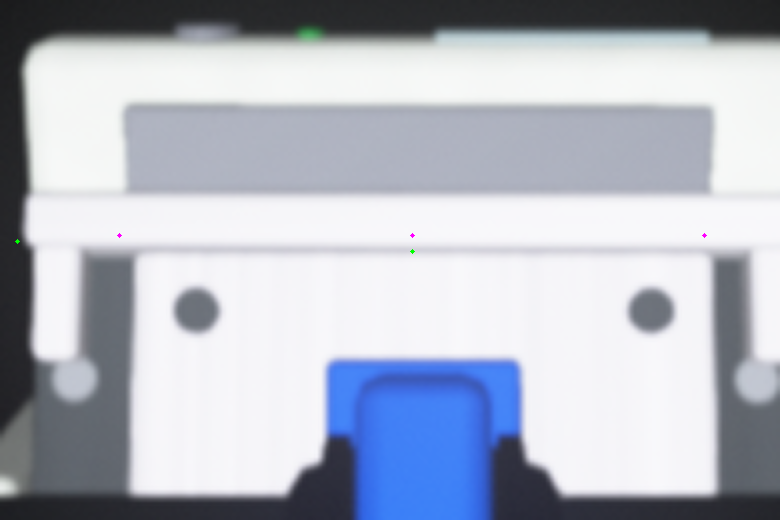

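View pics/side10.png

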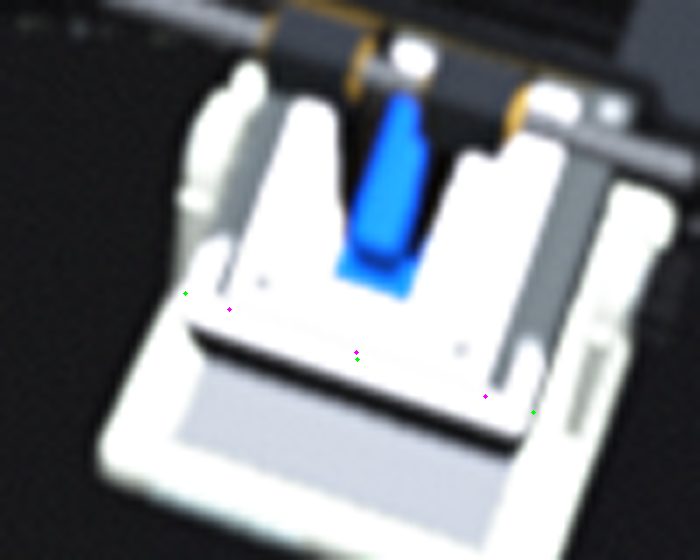

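In the wrist view the near edge and both screw dots moved about 2 px within the hand between contact and now, while the rib top stayed put. So the plate pivoted slightly in the pads. I'll quantify it.

```bash
python3 - <<'E'
from go import *
a=np.load("pics/wrist8.npy").astype(float);b=np.load("pics/wrist10.npy").astype(float)
ga,gb=[cv2.cvtColor(x.astype(np.uint8),cv2.COLOR_RGB2GRAY) for x in(a,b)]
# template shifts (sub-pixel) of patches on the plate
def shift(x0,y0,x1,y1,r=6):
    t=ga[y0:y1,x0:x1];S=gb[y0-r:y1+r,x0-r:x1+r];m=cv2.matchTemplate(S,t,cv2.TM_CCOEFF_NORMED)
    _,v,_,l=cv2.minMaxLoc(m);x,y=l
    def sub(p):
        return 0.5*(p[0]-p[2])/(p[0]-2*p[1]+p[2]) if p[0]-2*p[1]+p[2] else 0
    dy=sub(m[y-1:y+2,x]) if 0<y<2*r else 0;dx=sub(m[y,x-1:x+2]) if 0<x<2*r else 0
    return x+dx-r,y+dy-r,v
for n,bx in(("holeL",(244,226,264,246)),("holeR",(358,226,378,246)),("foot",(282,242,340,254)),("ribfront",(290,248,332,264)),("ribtop",(288,352,336,376))):
    print(n,np.round(shift(*bx),2))
E
```

```text
holeL [0.22 1.76 0.99]
holeR [-0.19  1.83  1.  ]
foot [-0.1   1.84  0.99]
ribfront [0.14 0.54 0.82]
ribtop [0.01 0.39 0.98]
```

```bash
python3 - <<'E'
from go import *
from scipy.optimize import least_squares
f=389.7;C=np.array([-.1696,0,-.067]);cz=np.array([.971,.24]);cy=np.array([-.24,.971])
def row(v): # v (x,z) tool
    r=v-C[[0,2]];return f*(r@cy)/(r@cz),r@cz
def T(pl): v=A@np.array([pl[0],0,pl[1]])/1000+D;return v[[0,2]]
# hole x position from row 236 -> find px on plane 8
pts={}
for n,r0,h in(("hole",236,8),("foot",248.5,8.5),("ribfront",254.5,42),("ribtop",369,42)):
    xs=np.linspace(-45,45,901);rr=[row(T((x,h)))[0]+239.8 for x in xs];pts[n]=T((xs[np.argmin(abs(np.array(rr)-r0))],h));print(n,xs[np.argmin(abs(np.array(rr)-r0))])
obs={"hole":1.8,"foot":1.84,"ribfront":.54,"ribtop":.39}
G=np.array([-.0188,0])
def mv(v,p):
    ph,dx,dz=p;d=v-G;return v+np.array([dx+ph*d[1],dz-ph*d[0]])
def res(p):
    p=np.array(p)*[1,1e-3,1e-3]
    o=[(row(mv(pts[n],p))[0]-row(pts[n])[0]-obs[n])/.25 for n in obs]
    o.append(((row(mv(pts["hole"],p))[1]/row(pts["hole"])[1]-1)-.0036)/.0015)
    o+= [p[1]/.002,p[2]/.001]
    return o
r=least_squares(res,[0,0,0]);print("phi deg",np.degrees(r.x[0]),"dx,dz mm",r.x[1:],np.round(r.fun,1))
E
```

```text
hole -33.7
foot -27.5
ribfront -22.5
ribtop 22.10000000000001
phi deg -1.127198555569254 dx,dz mm [0.10199504 0.36633623] [ 0.1 -0.3 -0.3  0.5  0.4  0.1  0.4]
```

The pivot is about 1.1°, so the true face is slightly steeper than modelled and the plate lies nearly flush. I'll ease the tool's tilt by about 0.8° and press more gently.

Call:
drive_tool --increments '[0.3,-0.1,-0.8,-0.003,-0.014,0,5,0.3,-0.1,-0.8,0,0,0,5]'

```text
time_s: 17.23
position: [0.5012, 0.0134, 0.1044]
orientation: [-5.5, 88.7, -15.7]
contact_force: [-2.5, 0.1, 14.9]
gripper_width: 0.0139
```

```bash
python3 go.py 0 0.2 -0.3 0;python3 -c "
from cell import manip
s=manip.sense();print(s['torque'],s['contact_force'])"
```

```text
t 17.23 pos [0.5012 0.0134 0.1044] edge mm [-0.3 -0.1  1.2] centre [-0.3 -0.   2. ] lean 1.14 yaw 0.07 roll -0.07 F(head) [ 2.7 -0.3 14.8] w 0.0139 q [ -5.9  26.7 113.9  -0.3  38.2 -85.5]
delta mm [ 1.3 -0.6 -1.5] rot [ 0.0051  0.0193 -0.0007] target [0.5025 0.0128 0.1029]
[ 0.13825129  0.63421784 -0.00933149] [-2.46610218  0.13999146 14.89282791]
```

Call:
drive_tool --increments '[0.3,-0.1,-0.9,0.001,0.006,0,5,0.3,-0.1,-0.9,0,0,0,5]'

```text
time_s: 17.48
position: [0.5013, 0.0134, 0.1043]
orientation: [-6.8, 88.9, -17.0]
contact_force: [-3.5, 0.1, 19.0]
gripper_width: 0.0136
```

```bash
python3 - <<'E'
from cell import manip, eyes
from go import *
s=manip.sense();rep(s);print(s["torque"],s["contact_force"])
im=eyes.camera("wrist");np.save("pics/wrist11.npy",im);cv2.imwrite("pics/w11.png",cv2.resize(im[160:290,205:400],None,fx=4,fy=4,interpolation=2)[:,:,::-1])
ga=cv2.cvtColor(np.load("pics/wrist8.npy"),cv2.COLOR_RGB2GRAY);gb=cv2.cvtColor(im,cv2.COLOR_RGB2GRAY)
def shift(x0,y0,x1,y1,r=6):
    t=ga[y0:y1,x0:x1];S=gb[y0-r:y1+r,x0-r:x1+r];m=cv2.matchTemplate(S,t,cv2.TM_CCOEFF_NORMED)
    _,v,_,l=cv2.minMaxLoc(m);x,y=l
    sub=lambda p:0.5*(p[0]-p[2])/(p[0]-2*p[1]+p[2])
    return x+sub(m[y,x-1:x+2])-r,y+sub(m[y-1:y+2,x])-r,v
for n,bx in(("holeL",(244,226,264,246)),("holeR",(358,226,378,246)),("foot",(282,242,340,254)),("ribfront",(290,248,332,264)),("ribtop",(288,352,336,376))):
    print(n,np.round(shift(*bx),2))
s=manip.sense();rep(s);print(s["torque"],s["contact_force"])
E
```

```text
t 17.48 pos [0.5013 0.0134 0.1043] edge mm [-0.3 -0.   1.2] centre [-0.3  0.   1.9] lean 0.96 yaw 0.07 roll -0.08 F(head) [ 3.1 -0.5 19.1] w 0.0136 q [ -5.9  26.7 113.7  -0.3  38.4 -85.5]
[ 0.28815895  0.89908902 -0.02554219] [-3.54533391  0.10194382 18.99214441]
holeL [0.17 1.38 0.99]
holeR [-0.14  1.46  0.99]
foot [0.02 1.37 0.99]
ribfront [0.06 0.12 0.84]
ribtop [0.01 0.29 0.98]
t 17.52 pos [0.5013 0.0134 0.1043] edge mm [-0.3 -0.   1.2] centre [-0.3  0.   1.9] lean 0.97 yaw 0.07 roll -0.08 F(head) [ 2.5 -0.8 17.8] w 0.0138 q [ -5.9  26.7 113.8  -0.3  38.4 -85.5]
[0.17290359 0.79881031 0.03964189] [-3.7498812  -0.18578359 17.64301098]
```

View pics/w11.png

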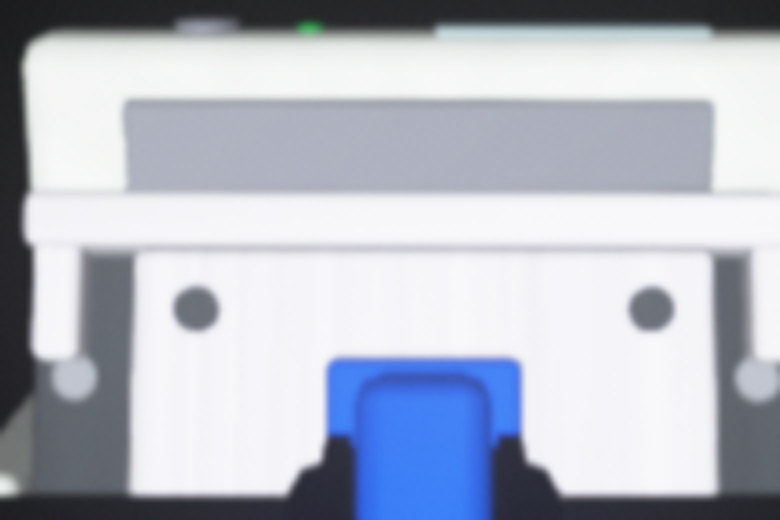

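The shift pattern and the force and torque readings agree. The earlier state rested on the upper end; now the load sits near the middle, so flush to within about ±0.6°. One last small trim, then I'll watch how steady the hold is.

Call:
drive_tool --increments '[0.2,-0.1,-0.8,0.001,0.004,0,5,0.1,0,-0.8,0,0.001,0,5,0.1,0,-0.8,0,0,0,5]'

```text
time_s: 17.9
position: [0.5013, 0.0134, 0.1044]
orientation: [-7.3, 88.9, -17.5]
contact_force: [-1.5, -0.1, 15.9]
gripper_width: 0.0139
```

```bash
python3 - <<'E'
from cell import manip, eyes
from go import *
s=manip.sense();rep(s);print(s["torque"],s["contact_force"])
T=eyes.camera_model("top")
for i in range(3):
    im=eyes.camera("wrist" if i<2 else "side")
    s=manip.sense();print(s["time_s"],(H.T@s["contact_force"]).round(1),s["torque"].round(2),s["position"].round(4))
M=eyes.camera_model("side");np.save("pics/side12.npy",im)
q=proj(M,L)[0].astype(int)-[50,60];z=cv2.resize(im[q[1]:q[1]+90,q[0]:q[0]+100],None,fx=6,fy=6,interpolation=2);cv2.imwrite("pics/s12.png",z[:,:,::-1])
im=eyes.camera("top");cv2.imwrite("pics/t12.png",im[:,:,::-1])
for t in("red_jar","weight","tweezers","head_top"):
    r=eyes.tip_of("top",t);print(t,[(np.round(x["position"],1).tolist(),round(x["p"],2)) for x in r[:2]])
s=manip.sense();rep(s)
E
```

```text
t 17.9 pos [0.5013 0.0134 0.1044] edge mm [-0.3 -0.1  1.2] centre [-0.3 -0.   1.9] lean 0.97 yaw 0.07 roll -0.09 F(head) [ 4.  -0.4 15.5] w 0.0139 q [ -5.9  26.7 113.8  -0.3  38.4 -85.5]
[0.05704843 0.64243745 0.02818994] [-1.52673746 -0.12558099 15.90330322]
17.95 [ 3.  -0.2 14.7] [0.09 0.55 0.03] [0.5012 0.0133 0.1044]
18.0 [ 3.6 -1.6 15. ] [ 0.04  0.58 -0.03] [0.5013 0.0134 0.1044]
18.05 [ 3.8 -0.5 16.5] [0.07 0.59 0.01] [0.5013 0.0134 0.1044]
red_jar [([183.5, 266.9], 0.87)]
weight [([394.4, 193.5], 0.57)]
tweezers [([448.9, 294.6], 0.54)]
head_top []
t 18.3 pos [0.5013 0.0134 0.1044] edge mm [-0.3 -0.1  1.2] centre [-0.3 -0.   1.9] lean 0.96 yaw 0.07 roll -0.09 F(head) [ 3.7 -0.7 16. ] w 0.0141 q [ -5.9  26.7 113.8  -0.3  38.4 -85.5]
```

View pics/s12.png

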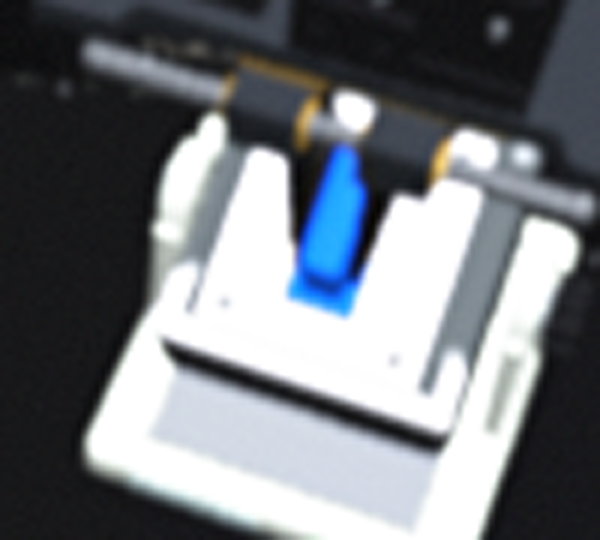

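View pics/t12.png

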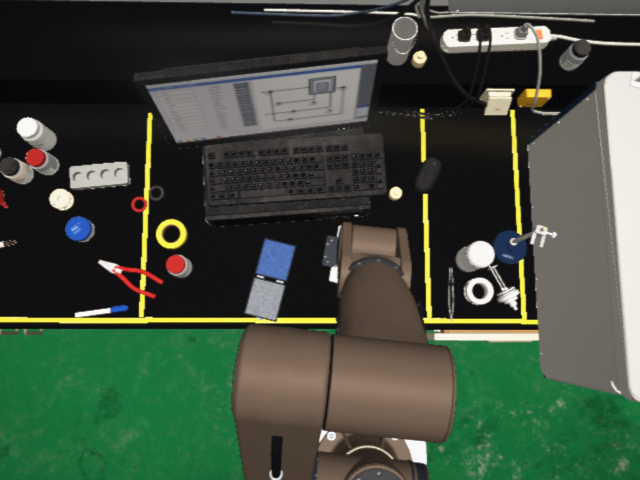

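The bystanders are where they were: the jar, weight and tweezers moved by no more than 1.6 px. The plate sits in the ledge and the push is steady at about 16 N. The torque suggests the load is biased toward the lower edge, so I'll trim the tilt a little to make sure the ring is fully home.

Call:
drive_tool --increments '[0.2,0,-0.8,0.001,0.007,0,5,0.2,0,-0.8,0.001,0.007,0,5]'

```text
time_s: 18.55
position: [0.5014, 0.0133, 0.1042]
orientation: [-22.2, 89.5, -32.3]
contact_force: [-4.3, -1.1, 15.0]
gripper_width: 0.0138
```

```bash
cat > chk.py <<'E'
from cell import manip, eyes
from go import *
o=[]
for i in range(3):
    im=eyes.camera("wrist");s=manip.sense();o.append(np.r_[s["contact_force"],s["torque"]])
rep(s);F=np.mean(o,0);print(F.round(2))
for h in(.15,.2):print("h",h,"c",((-F[0]*(h+.0126)-.0115*F[2]-F[4])/(.93*F[2]-.36*F[0])).round(4))
E
python3 chk.py
```

```text
t 18.7 pos [0.5014 0.0133 0.1042] edge mm [-0.4 -0.1  1.4] centre [-0.4 -0.   1.7] lean 0.35 yaw 0.08 roll -0.13 F(head) [ 1.8 -1.8 14.3] w 0.014 q [ -5.9  26.9 113.4  -0.3  39.3 -85.5]
[-2.940e+00 -1.300e+00  1.445e+01  1.000e-02  3.200e-01 -0.000e+00]
h 0.15 c -0.0009
h 0.2 c 0.0092
```

Balanced now: about 14.5 N, with the load centred under the ring, so the remaining load is on the face on both sides. I'll hold a little longer, recheck and hand in.

```bash
python3 chk.py; python3 chk.py; python3 -c "
from cell import manip
s=manip.sense();print(s['joint_velocities'].round(2),s['time_s']);print(manip.finish_job());s=manip.sense();print(s['time_s'],s['position'],s['contact_force'],s['gripper_width'])"
```

```text
t 18.85 pos [0.5014 0.0133 0.1042] edge mm [-0.4 -0.1  1.4] centre [-0.4 -0.   1.7] lean 0.35 yaw 0.07 roll -0.13 F(head) [ 3.4 -1.8 13.9] w 0.0142 q [ -5.9  26.9 113.4  -0.3  39.3 -85.5]
[-2.3  -1.57 14.19  0.02  0.28 -0.02]
h 0.15 c -0.0049
h 0.2 c 0.0033
t 19.0 pos [0.5014 0.0133 0.1042] edge mm [-0.4 -0.1  1.4] centre [-0.4 -0.   1.7] lean 0.36 yaw 0.08 roll -0.13 F(head) [ 3.1 -1.4 13.9] w 0.0135 q [ -5.9  26.9 113.4  -0.3  39.3 -85.5]
[-2.86 -1.   14.31  0.03  0.29  0.02]
h 0.15 c 0.0009
h 0.2 c 0.0109
[-0.01 -0.1  -0.02  0.02  0.07 -0.05] 19.0
the job is handed in; nothing more can be done
None
the job is handed in; nothing more can be done
```

I handed the job in at 19.0 s. The plate is seated on the head, still gripped and held with a steady push of about 14 N. No verdict was reported.

**What I did**
- **First grasp:** The wrist reached its joint limits before the plate could lean far enough. I put the plate back in the case and regripped the rib with the tool leaned 20° back.
- **Placing:** I stood the lower edge in the ledge at a lean of about 15°, slid it against the bar, then tipped it down about that edge until it lay flush.

**Last checks**
- **Force:** It reads about 14 N into the face and 3 N against the ledge, and the joints are at rest. The highest reading was 29 N, briefly during tipping.
- **Position:** The plate is square to the ledge to about 0.1° by the arm's pose. The sideways offset is about 1 mm in the wrist view.
- **Ring:** It is hidden under the plate, so I judged it from the load. The push exceeds the 7 N that brings the ring home, and it acts near the plate's centre.
- **Bystanders:** The jar, weight and tweezers were at the same place in the top view, within 1.6 px (about 4 mm). I did not repeat that check after the last small tilt trim.

**What disagreed or could not be checked**
- **Model error:** Contact put the ledge about 2.6 mm lower and 1.4 mm further downslope than my camera fit, and the face roughly 1–2° steeper. I corrected the ledge position in the model.
- **Plate slip:** The plate pivoted about 1° in the pads while I tipped it. Flushness, to about ±0.6°, is therefore inferred from the load balance and the in-hand image shift, not measured directly.
- **Head slope:** The upper end of the face was hidden by the arm at the end, so I did not check it.

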